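# Load the sample bar with the turnbuckle rig

## Task

Set up the stress demonstration: turn the red sleeve of the turnbuckle, grasp after grasp, so that it draws both carriages in and squeezes the amber sample bar between them, until green shows on the gauge pins at both ends; never tighten so far that red shows. Leave the bar lying on its rest without touching it, leave everything else on the table where it is, and let go of the sleeve.

Things in the scene. Friction and masses are not known exactly. Their poses are not given: they have to be found in the camera images.
- rig: Squeezing rig fixed to the table: blue base plate 170 x 340 x 12 mm, two aluminium carriages sliding on it along the rig's y, joined high up by a turnbuckle. Origin on the table under the turnbuckle's middle; y along the turnbuckle to the left carriage, x away from the robot. Carriages: 135 mm tall, above 66 mm height 36 mm wide in x. Between them nothing but the turnbuckle stands over 60 mm.
- sleeve_mid (a point): Middle of the turnbuckle's red six-sided sleeve, on its axis, 120 mm above the table; axes as the rig's. Sleeve 70 mm long along y, 32 mm across flats, a 14 mm steel rod from each end to its carriage; the carriages stay over 60 mm from this point. Grip it across two opposite flats from above, tilting the gripper about the rig's y to turn it part of a turn, then regrasp.
- sleeve (a joint): Turn of the sleeve about the rig's +y, rad; starts at 0.8 to 2.7, stops at 9.6. Growing (top of the sleeve moves to the rig's +x, away from the robot) draws both carriages in, 16 mm each per full turn; falling spreads them. At 0 and every 1.047 rad a pair of flats faces -x and +x. Friction torque about 0.3 N m; it stays where it is left.
- bar_mid (a point): Centre of the loose amber sample bar, 24 x 24 x 120 mm, long along the rig's y, on a black rest between the carriages, 45 mm beyond the turnbuckle axis (+x), centre 46 mm above the table. It slides easily along its rest. Each end is at first 0.5 to 9 mm clear of a gauge pin's black pad.
- gauge_left (a joint): Spring gauge pin, 16 mm thick, through the foot of the left (+y) carriage: how far (m) the squeezed bar has pushed it out of the dark collar on the carriage's outer face. 0 (level) until its pad meets the bar, then it grows as the carriage moves in, 1.5 N per mm, at most 16 mm. White for the first 5 mm, then green; red appears at 12 mm.
- gauge_right (a joint): The same gauge pin on the right (-y) carriage.
- spare_bar_mid (a point): Centre of a spare light-blue sample bar 120 x 24 x 24 mm lying on the table at the right-hand end of the rig: bystander.
- wash_bottle_mid (a point): Middle of a white bottle with red cap, 70 mm in diameter, 170 mm tall: bystander.
- reagent_jar_mid (a point): Middle of an amber jar with black cap, 64 mm in diameter, 100 mm tall: bystander.
- beaker_mid (a point): Middle of a glass beaker, 70 mm in diameter, 90 mm tall: bystander.
- screwdriver_grip (a point): Handle of an orange screwdriver lying on the table: bystander.
- flask_mid (a point): Middle of a small green glass flask with narrow neck, 68 mm in diameter, 125 mm tall: bystander.
Mind the look-alikes: they are no part of the job. What is shaped like the part that bears bar_mid but purple is not meant.

How it is judged:
At the end, for the whole second after the job is handed in: Both gauge pins stand 5 to 12.5 mm out (green shows, no red), the sleeve is still, and the amber bar lies level on its rest, within 8 mm across and 10 mm along of its middle (value of joint gauge_left between 0.005 and 0.0125 m and value of joint gauge_right between 0.005 and 0.0125 m and velocity of joint sleeve between -0.05 and 0.05 rad/s and angle between bar_mid's own z axis and vertical below 0.12 rad and z of bar_mid in the frame of rig between 0.042 and 0.052 m and x of bar_mid in the frame of rig between 0.037 and 0.053 m and y of bar_mid in the frame of rig between -0.01 and 0.01 m); the robot touches nothing.
It fails at once if a gauge pin is pushed into the red (over 13 mm) (value of joint any of gauge_left, gauge_right above 0.013 m).
It fails at once if the robot touches the amber bar (contact force between any of the fingers, the arm and bar above 1 N).
It fails at once if a bystander is moved more than 30 mm (distance of any of spare_bar_mid, wash_bottle_mid, reagent_jar_mid, beaker_mid, screwdriver_grip, flask_mid from where it was at the start of the episode above 0.03 m).
It also fails if it takes over 67 s, if anything falls off the work surface, if the arm or the gripper's body presses on something with over 40 N, if the wrist force passes 120 N, or if a joint passes its speed limit or range.

## Robot

A 6-joint arm with a two-finger parallel gripper is mounted at the origin on the work surface. World frame = base frame: x ahead of the robot, y to its left, z up, the work surface at z = 0. Lengths are in m, angles in rad, forces in N, time in s.
With the tool pointing down it reaches from about 0.35 to 0.975 m from the base axis. Payload 4.9 kg.
Tool frame: the origin (TCP) lies between the finger pads; the fingertips stand 22 mm ahead of it and the grasp point (between the pads) lies 3 mm ahead of it; z points along the fingers, y is the line along which they close (so a half turn about z gives the same grasp; the last joint's range is limited). The gripper opens to 85 mm and grips with 20 to 120 N. Pads are 22 mm wide; open, the fingers measure 114 mm over their backs; the gripper's body (76 mm by 85 mm) begins 54 mm behind the grasp point. The pads swing forward as they close: fully open they stand 13 mm farther back than shut.
Start: joints at [-1.221, 0.053, 1.613, -0, 1.476, -0.119], TCP at [0.282, -0.558, 0.253] pointing down, gripper open.
Joint ranges: [-3.01, 3.01], [-1.01, 2.22], [0.06, 2.58], [-1.02, 4.17], [0.09, 2.62], [-3.14, 3.14]. Speed limits (rad/s): [2.57, 2.57, 3.14, 3.14, 3.14, 3.14].

## Interface

Orientations are given as a unit quaternion [w, x, y, z].
In Python, from plant import state, grab_frame, get_calibration, job_done, recognise, regions_of gives the robot as it stands.
- The arm moves only by the tool apply_moves, never from a script. Its argument "targets" is a list of rows, each an object with "translation": the shift along the tool's x, y, z normalised to -1 to 1, where 1 is 100 mm, a list of three; "twist": the turn about the tool's z normalised to -1 to 1, where 1 is 0.1 rad; "hand": the opening, from 0 (shut) to 1 (fully open). A call has 1 to 8 rows; each row shifts and turns the commanded pose from where the row before left it, along the tool's axes as they then stand; what a row does not reach is not made up. A row lasts 1/10 s, in which the tool goes at most 50 mm and 8.59 degrees, less where a joint would pass 70% of its speed; a pose out of reach is approached as far as the arm can. A call with a number of a shift or a turn outside -1 to 1 is refused whole. A call with a gripper value outside its range is refused whole. The fingers move at their own pace and stop on an object; the grip force is fixed at half the most. Time passes only in rows, so rows that do not move let the fingers close. It gives the time, the measured TCP pose, the force, the opening and the grip force at its end, in the units of the state.
- state(): the state, without advancing time (a new reading comes with each control period).
- grab_frame(name): name is "scene" or "top" or "wrist"; returns the picture (384x512x3 uint8, red, green, blue); there is no depth.
- get_calibration(name): a dict with "camera_matrix" (3x3 intrinsics, pixels), "pose" (4x4, takes a point from camera to world coordinates). Camera axes: x right, y up, looking along -z (the intrinsics and any distortion apply to the point x, -y, -z); pixel columns grow to the right and rows downward; lengths in m; the calibration is good to about 2 mm. The wrist camera is an equidistant fisheye: a pixel r from the principal point sees the ray r / f radians off the axis. A picture is of the moment at which its call begins: read the wrist's pose just before it. get_calibration takes no time and is no camera call; for the wrist camera it gives the pose at the moment of the call.
- job_done(): hands the job in; it is judged then, once.
Trained networks look in the newest picture that a camera, given by its name, has taken for a name from the list of things; names that differ only in an ending like _2 or _b are one class to them, and where a whole thing is asked for, a point or a joint stands for the part that bears it (a point fixed in the world has none). Each returns a list of dicts, best first, with "score" (0 to 1); they miss things now and then, are a little off and sometimes report something else, mostly with a low value. They report only what shows in the picture. A call takes as long as a camera call. They do not tell look-alikes from the thing itself.
- recognise(camera, query): "point" ([x, y, z] in m, in world coordinates, good to about 4 mm: the middle of the surface that is visible of it).
- regions_of(camera, query): "pixels" (384x512 bool, what is visible of it).
The state is a dict: "time": time; "joint_pos": joint angles; "joint_vel": joint speeds; "joint_efforts": joint torques, N m; "tool_pos": TCP position; "tool_rot": TCP orientation; "contact_force": force on the tool from outside, world axes, zero at the start; "ft_torque": the same for the moment, N m; "gripper_width": opening from 0.0 (shut) to 1.0 (fully open); "grasp_force": force on a finger pad.
Only numpy, scipy, OpenCV 4.12 (cv2) and the standard library are available. Lean on these libraries where they do the work, as an engineer would, in place of code of your own. Each camera call takes 0.05 s, during which the arm holds its last target. There are 200 camera calls.

## Working session

There is one attempt and no reset: what is moved stays moved. The work goes in short steps, Python scripts to look and compute and a tool call to move; the robot and the scene stay as the last step left them, time stands still between calls to the robot, and variables do not carry over. Pictures are saved under pics/ and viewed, at most 10 in all, crops included, and the job is handed in when it is done.

Besides the shell and the picture viewer there is one more tool, called after "Emit:" as name(argument=value, ...), one argument or row to a line, values as JSON. apply_moves: Moves the arm, as the interface text tells. Its arguments: {"type":"object","properties":{"targets":{"type":"array"}},"required":["targets"]}

```bash
mkdir -p pics
cat > h.py <<'E'
import numpy as np, cv2
from plant import *
from scipy.spatial.transform import Rotation as R
def save(cam,name,crop=None,scale=1):
    im=grab_frame(cam)
    if crop: im=im[crop[1]:crop[3],crop[0]:crop[2]]
    im=cv2.resize(im,None,fx=scale,fy=scale,interpolation=cv2.INTER_CUBIC)
    cv2.imwrite('pics/'+name+'.png',im[:,:,::-1])
def proj(cam,p):
    c=get_calibration(cam);T=np.linalg.inv(np.array(c['pose']));q=T[:3,:3]@np.array(p)+T[:3,3]
    K=np.array(c['camera_matrix']);v=K@np.array([q[0],-q[1],-q[2]]);return v[:2]/v[2]
def ray(cam,uv):
    c=get_calibration(cam);T=np.array(c['pose']);K=np.array(c['camera_matrix'])
    v=np.linalg.inv(K)@np.array([uv[0],uv[1],1.]);d=T[:3,:3]@np.array([v[0],-v[1],-v[2]]);return T[:3,3],d
def onz(cam,uv,z):
    o,d=ray(cam,uv);return o+d*(z-o[2])/d[2]
E
python3 - <<'E'
from h import *
s=state();print(s['time'],s['tool_pos'],s['tool_rot'],s['gripper_width'])
a=grab_frame('scene');b=grab_frame('top')
cv2.imwrite('pics/a.png',np.vstack([a[:,:,::-1]]));cv2.imwrite('pics/b.png',b[:,:,::-1])
for c in ('scene','top'):
    print(c,np.round(get_calibration(c)['pose'],3).tolist(),np.array(get_calibration(c)['camera_matrix']).tolist())
    for n in ('rig','sleeve_mid','bar_mid','gauge_left','gauge_right','wash_bottle_mid','flask_mid','beaker_mid','reagent_jar_mid','spare_bar_mid','screwdriver_grip'):
        print(n,[(np.round(d['point'],3).tolist(),round(d['score'],2)) for d in recognise(c,n)[:3]])
E
```

```text
0.0 [ 0.28218388 -0.55703767  0.25209464] [-9.78287012e-04  9.72655438e-01  2.32250788e-01 -1.13959272e-04] 1.001461449060712
scene [[0.568, -0.577, 0.587, 1.561], [0.823, 0.382, -0.421, -0.763], [0.019, 0.722, 0.692, 1.264], [0.0, 0.0, 0.0, 1.0]] [[452.40553913105856, 0.0, 251.6133123928015], [0.0, 452.40553913105856, 186.73213349515314], [0.0, 0.0, 1.0]]
rig [([0.773, -0.007, 0.074], 0.7)]
sleeve_mid [([0.549, 0.003, 0.013], 0.66)]
bar_mid [([0.668, 0.295, 0.029], 0.76), ([0.615, -0.344, 0.029], 0.72), ([0.572, -0.001, 0.06], 0.71)]
gauge_left []
gauge_right []
wash_bottle_mid [([0.779, -0.233, 0.102], 0.82)]
flask_mid [([0.577, 0.442, 0.042], 0.59), ([0.572, 0.0, 0.058], 0.41)]
beaker_mid [([0.761, 0.152, 0.059], 0.91), ([0.577, 0.442, 0.043], 0.15)]
reagent_jar_mid [([0.769, -0.006, 0.074], 0.83)]
spare_bar_mid [([0.553, 0.004, 0.013], 0.63), ([0.519, -0.207, 0.024], 0.58)]
screwdriver_grip [([0.379, -0.524, 0.022], 0.59)]
top [[0.004, 0.991, -0.131, 0.433], [-1.0, 0.004, 0.004, -0.031], [0.004, 0.131, 0.991, 1.254], [0.0, 0.0, 0.0, 1.0]] [[383.6368636714338, 0.0, 258.2759800857034], [0.0, 383.6368636714338, 196.32487461619618], [0.0, 0.0, 1.0]]
rig [([0.528, 0.015, 0.009], 0.7)]
sleeve_mid [([0.527, 0.015, 0.012], 0.88)]
bar_mid [([0.556, 0.011, 0.056], 0.88), ([0.417, 0.295, 0.022], 0.88), ([0.607, -0.338, 0.024], 0.7)]
gauge_left []
gauge_right []
wash_bottle_mid [([0.749, -0.207, 0.113], 0.81)]
flask_mid [([0.568, 0.44, 0.047], 0.74)]
beaker_mid [([0.763, 0.165, 0.046], 0.6)]
reagent_jar_mid [([0.744, 0.002, 0.102], 0.6), ([0.522, 0.023, 0.13], 0.31)]
spare_bar_mid [([0.508, -0.201, 0.02], 0.61)]
screwdriver_grip [([0.37, -0.518, 0.017], 0.88), ([0.526, 0.014, 0.011], 0.73)]
```

View pics/a.png

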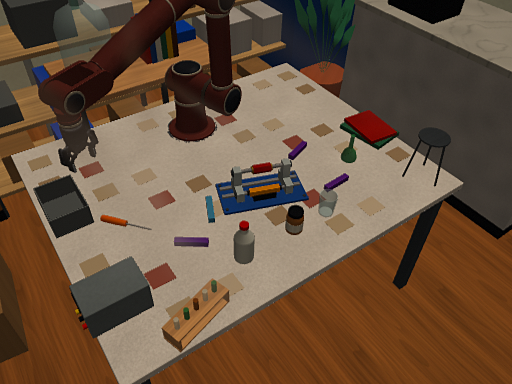

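View pics/b.png

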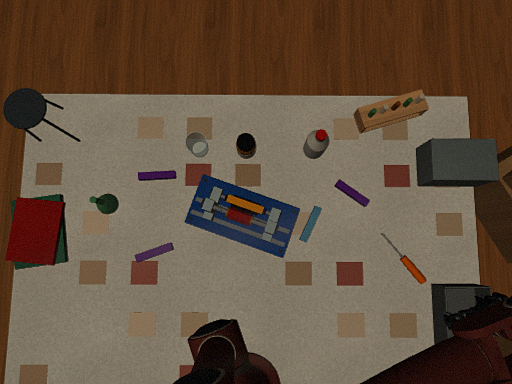

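The bar is at scene (265,189) and the red sleeve at scene (262,168). In the top view the sleeve is at (238,214), with the rig yawed about -0.33 rad. Purple bars are decoys. The moves have no tilt, so I'll turn the sleeve by pushing its flats with the closed fingertips. Next I'll fit the rig pose.

Run:
```python
from h import *
im=grab_frame('top');hsv=cv2.cvtColor(im,cv2.COLOR_RGB2HSV)
crop=np.zeros(im.shape[:2],np.uint8);crop[160:275,170:315]=1
def pts(m):
    return np.argwhere(m)[:,::-1].astype(float)+0.0
H,S,V=[hsv[...,i] for i in range(3)]
blue=((H>100)&(H<125)&(S>140)&(V>40)&(crop>0)).astype(np.uint8)
n,l,st,_=cv2.connectedComponentsWithStats(blue);
c=cv2.findContours(blue,cv2.RETR_EXTERNAL,cv2.CHAIN_APPROX_NONE)[0]
c=np.vstack([x for x in c if len(x)>12])
P=np.array([onz('top',p[0],0.012)[:2] for p in c],np.float32)
r=cv2.minAreaRect(P);print('plate',r)
for nm,m,z in (('red',((H<8)|(H>172))&(S>150)&(V>70),0.134),('amber',(H>10)&(H<25)&(S>170)&(V>110),0.058)):
    m=(m&(crop>0)).astype(np.uint8);n,l,st,ce=cv2.connectedComponentsWithStats(m);i=1+np.argmax(st[1:,4])
    Q=np.array([onz('top',p,z)[:2] for p in pts(l==i)],np.float32);rr=cv2.minAreaRect(Q);print(nm,st[i],ce[i],Q.mean(0),rr)
cv2.imwrite('pics/c.png',cv2.resize(im[160:275,170:315],None,fx=5,fy=5,interpolation=cv2.INTER_CUBIC)[:,:,::-1])
c=get_calibration('wrist');print(c)
```

```text
plate ((0.5370916128158569, 0.01762595772743225), (0.3359401524066925, 0.16667954623699188), 70.41529083251953)
red [186 164  25  21 338] [195.91715976 172.39940828] [0.65257174 0.15015602] ((0.6478404998779297, 0.144304558634758), (0.06028160825371742, 0.0716891810297966), 0.2677098512649536)
amber [227 195  37  19 268] [244.74626866 203.94029851] [0.56754595 0.0069844 ] ((0.5676624178886414, 0.0073429979383945465), (0.11761025339365005, 0.022243386134505272), 70.48011016845703)
{'camera_matrix': array([[297.31863964,   0.        , 250.36442605],
       [  0.        , 297.31863964, 190.85963138],
       [  0.        ,   0.        ,   1.        ]]), 'pose': array([[ 4.52262872e-01,  8.44904520e-01,  2.85647767e-01,
         3.55618308e-01],
       [-8.91884662e-01,  4.28515864e-01,  1.44623321e-01,
        -5.21232696e-01],
       [-2.11701584e-04, -3.20172621e-01,  9.47359197e-01,
         3.74495370e-01],
       [ 0.00000000e+00,  0.00000000e+00,  0.00000000e+00,
         1.00000000e+00]])}
```

View pics/c.png

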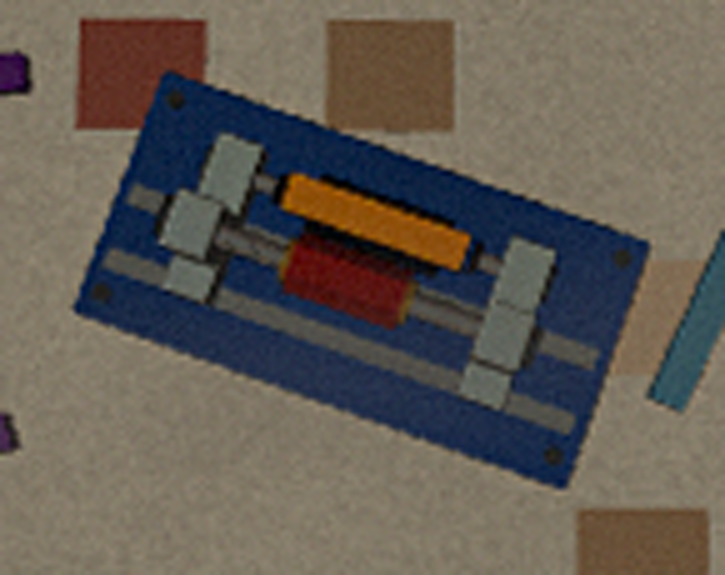

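The crop shows the rig clearly: sleeve centre at crop (345,281), i.e. top (239,216), the bar at crop (375,222), and the plate fitted at yaw -0.342. Next I'll refine the sleeve axis.

Run:
```python
from h import *
yaw=np.deg2rad(70.45-90);ux=np.array([np.cos(yaw),np.sin(yaw)]);uy=np.array([-ux[1],ux[0]])
print('yaw',yaw,ux,uy)
def red(cam,box):
    im=grab_frame(cam);hsv=cv2.cvtColor(im,cv2.COLOR_RGB2HSV);H,S,V=[hsv[...,i] for i in range(3)]
    m=((H<8)|(H>172))&(S>150)&(V>50);k=np.zeros_like(m);k[box[1]:box[3],box[0]:box[2]]=1
    m=(m&k).astype(np.uint8);n,l,st,ce=cv2.connectedComponentsWithStats(m);i=1+np.argmax(st[1:,4]);return cv2.minAreaRect(np.argwhere(l==i)[:,::-1].astype(np.float32)),ce[i],st[i]
for cam,box in (('top',(220,200,260,235)),('scene',(240,155,285,182))):
    r,ce,st=red(cam,box);print(cam,r,ce,st,[onz(cam,r[0],z).round(4).tolist() for z in (.12,.128,.134)])
for o in ((.525,.0224),(.527,.02),(.530,.02)):
    print(o,proj('top',(*o,.134)),proj('scene',(*o,.12)))
# triangulate via both rays
A=[];b=[]
for cam,uv in (('top',red('top',(220,200,260,235))[0][0]),('scene',red('scene',(240,155,285,182))[0][0])):
    o,d=ray(cam,uv);d/=np.linalg.norm(d);M=np.eye(3)-np.outer(d,d);A.append(M);b.append(M@o)
print(np.linalg.lstsq(np.vstack(A),np.hstack(b),rcond=None)[0])
```

```text
yaw -0.3412118687648914 [ 0.94234983 -0.33462934] [0.33462934 0.94234983]
top ((238.6063232421875, 216.5022735595703), (23.678081512451172, 10.359160423278809), 19.653823852539062) [238.59322034 216.53813559] [227 209  25  17 236] [[0.5231, 0.0229, 0.12], [0.5225, 0.0225, 0.128], [0.522, 0.0222, 0.134]]
scene ((262.01348876953125, 167.5811004638672), (8.713146209716797, 17.5906925201416), 80.53767395019531) [261.92142857 167.35      ] [253 162  19  12 140] [[0.5248, 0.0255, 0.12], [0.5321, 0.0199, 0.128], [0.5375, 0.0158, 0.134]]
(0.525, 0.0224) [238.5449249  215.47442449] [261.38622282 167.89511534]
(0.527, 0.02) [239.37275756 214.79542916] [261.17847847 168.41341655]
(0.53, 0.02) [239.38320046 213.77252849] [261.63460224 168.84865218]
[0.52505447 0.02374081 0.12087994]
```

Emit:
apply_moves(
  targets=[
    {"translation":[0,0,-0.3],"twist":1,"hand":0},
    {"translation":[0,0,-0.3],"twist":1,"hand":0},
    {"translation":[0,0,-0.2],"twist":1,"hand":0},
    {"translation":[0,0,0],"twist":1,"hand":0},
    {"translation":[0,0,0],"twist":1,"hand":0},
    {"translation":[0,0,0],"twist":1,"hand":0},
    {"translation":[0,0,0],"twist":1,"hand":0},
    {"translation":[0,0,0],"twist":1,"hand":0},
  ],
)

```text
time: 2.25
tool_pos: [0.2824, -0.5575, 0.3333]
tool_rot: [0.0, 0.986, -0.167, 0.0]
contact_force: [-0.5, 0.4, -0.3]
gripper_width: -0.004
grasp_force: 0.0
```

Emit:
apply_moves(
  targets=[
    {"translation":[0,-0.5,0],"twist":0.06,"hand":0},
    {"translation":[0,-0.5,0],"twist":0,"hand":0},
    {"translation":[0,-0.5,0],"twist":0,"hand":0},
    {"translation":[0,-0.5,0],"twist":0,"hand":0},
    {"translation":[0,-0.5,0],"twist":0,"hand":0},
    {"translation":[0,-0.5,0],"twist":0,"hand":0},
    {"translation":[0,-0.5,0],"twist":0,"hand":0},
    {"translation":[0,-0.5,0],"twist":0,"hand":0},
  ],
)

```text
time: 3.05
tool_pos: [0.4146, -0.1781, 0.3336]
tool_rot: [0.0, 0.986, -0.168, 0.001]
contact_force: [0.7, -0.1, 0.2]
gripper_width: -0.004
grasp_force: 0.0
```

Emit:
apply_moves(
  targets=[
    {"translation":[0,-0.5,0],"twist":0,"hand":0},
    {"translation":[0,-0.5,0],"twist":0,"hand":0},
    {"translation":[0,-0.5,0],"twist":0,"hand":0},
    {"translation":[-0.2,-0.4,0],"twist":0,"hand":0},
    {"translation":[-0.2,-0.38,0.2],"twist":0,"hand":0},
    {"translation":[-0.2,0,0.2],"twist":0,"hand":0},
    {"translation":[0,0,0],"twist":0,"hand":0},
  ],
)

```text
time: 3.75
tool_pos: [0.4307, 0.0566, 0.2898]
tool_rot: [0.0, 0.986, -0.166, -0.003]
contact_force: [0.8, 0.1, -0.0]
gripper_width: -0.003
grasp_force: 0.0
```

```bash
cat >> h.py <<'E'
O=np.array([.524,.023]);YAW=-0.3412;UX=np.array([np.cos(YAW),np.sin(YAW)]);UY=np.array([-UX[1],UX[0]])
def rig(p): d=np.array(p[:2])-O;return np.array([d@UX,d@UY,p[2]])
def where():
    s=state();print('t',round(s['time'],2),'rig tcp mm',(rig(s['tool_pos'])*1000).round(1),'tip z',round(s['tool_pos'][2]*1000-22,1),'F',np.round(s['contact_force'],1),'rot',np.round(s['tool_rot'],4))
def world(p): q=O+p[0]*UX+p[1]*UY;return np.array([q[0],q[1],p[2]])
def projw(p,c):
    T=np.linalg.inv(np.array(c['pose']));q=T[:3,:3]@world(p)+T[:3,3];v=np.array([q[0],-q[1],-q[2]]);K=np.array(c['camera_matrix'])
    r=np.hypot(v[0],v[1]);th=np.arctan2(r,v[2]);return K[:2,2]+K[0,0]*th*v[:2]/r
E
python3 - <<'E'
from h import *
where();c=get_calibration('wrist');save('wrist','d',scale=1.5)
for p in ((0,-.035,.12),(0,.035,.12),(.045,.06,.046),(.045,-.06,.046),(0,0,.12)): print(p,projw(p,c).round(1))
E
```

```text
t 3.75 rig tcp mm [-99.2   0.5 289.8] tip z 267.8 F [ 0.8  0.1 -0. ] rot [ 3.000e-04  9.861e-01 -1.661e-01 -2.900e-03]
(0, -0.035, 0.12) [286.8  76.7]
(0, 0.035, 0.12) [213.9  76.1]
(0.045, 0.06, 0.046) [200.7  43.8]
(0.045, -0.06, 0.046) [300.5  44.6]
(0, 0, 0.12) [250.4  75.8]
```

View pics/d.png

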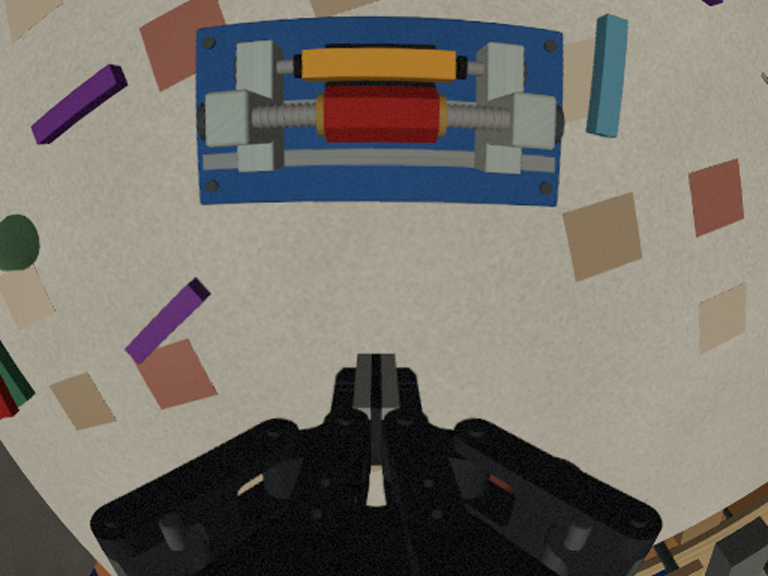

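The wrist view shows the sleeve at (381,113), the bar at (379,65), and the black pads close to both bar ends at (297,66) and (461,66). I'll hover closer and zoom in.

Emit:
apply_moves(
  targets=[
    {"translation":[0,0,0.3],"twist":0.0,"hand":0},
    {"translation":[0,0,0.3],"twist":0,"hand":0},
    {"translation":[0,0,0],"twist":0,"hand":0},
  ],
)

```text
time: 4.1
tool_pos: [0.4322, 0.0541, 0.2304]
tool_rot: [0.0, 0.986, -0.169, -0.003]
contact_force: [0.7, 0.2, -0.1]
gripper_width: -0.002
grasp_force: 0.0
```

Run:
```python
from h import *
where();c=get_calibration('wrist');save('wrist','e',crop=(110,0,390,150),scale=2.8)
for p in ((0,-.035,.12),(0,.035,.12),(.045,.06,.046),(.045,-.06,.046),(0,0,.136),(.045,.1,.046),(.045,-.1,.046),(-.016,0,.12),(.016,0,.12)): print(p,((projw(p,c)-[110,0])*2.8).round(1))
```

```text
t 4.1 rig tcp mm [-97.   -1.4 230.4] tip z 208.4 F [ 0.7  0.2 -0.1] rot [ 4.000e-04  9.857e-01 -1.687e-01 -2.800e-03]
(0, -0.035, 0.12) [512.5 211.2]
(0, 0.035, 0.12) [256.3 211.2]
(0.045, 0.06, 0.046) [220.5 105.3]
(0.045, -0.06, 0.046) [552.8 105.3]
(0, 0, 0.136) [383.6 205. ]
(0.045, 0.1, 0.046) [116.  114.4]
(0.045, -0.1, 0.046) [658.  114.6]
(-0.016, 0, 0.12) [384.1 266.3]
(0.016, 0, 0.12) [384.3 151.6]
```

View pics/e.png

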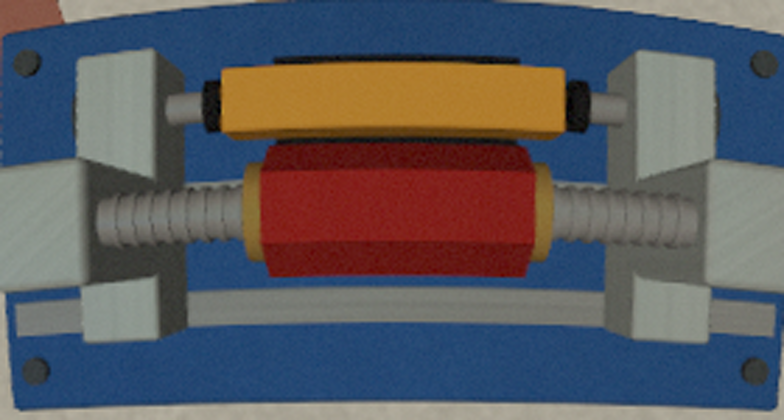

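The zoom gives sleeve corner rows 143/168/242/276 and sleeve centre column 398, so the rig origin shifts about -4 mm in y. Bar ends are at columns 220 and 566, next to the pads. Fitting the hex angle.

```bash
sed -i 's/^O=.*; *YAW/&/; s/O=np.array(\[.524,.023\])/O=np.array([.524,.023])-.004*np.array([.3346,.9423])/' h.py
cat >> h.py <<'E'
def hexrows(th,c,dx=0,dz=0,y=0):
    # corner angle from vertical toward +x
    out=[]
    for k in range(6):
        f=th+np.pi/6+k*np.pi/3  # flats at th: faces +-x at 0 -> corners at 30deg off face
        f=np.pi/2+f
        x,z=.016/np.cos(np.pi/6)*np.sin(f),.016/np.cos(np.pi/6)*np.cos(f)
        out.append((z,projw((x+dx,y,.12+dz+z),c)[1]))
    return np.array(out)
def fit(obs,c):
    from scipy.optimize import least_squares
    best=None
    for t0 in np.linspace(0,1.047,12,endpoint=False):
        def res(p):
            r=hexrows(p[0],c,p[1],0)[:,1]
            return [np.min(np.abs(r-o)) for o in obs]+[p[1]*300]
        s=least_squares(res,[t0,0],diff_step=1e-3)
        if best is None or s.cost<best.cost: best=s
    return best.x[0]%1.0472,best.x[1],best.cost
E
python3 - <<'E'
from h import *
where();c=get_calibration('wrist')
print(fit(np.array([143,168,242,276])/2.8,c))
E
```

```text
t 4.15 rig tcp mm [-96.    3.  232.9] tip z 210.9 F [-0.2  0.6  1.1] rot [ 2.000e-04  9.857e-01 -1.687e-01 -1.100e-03]
(np.float64(0.5332977412077844), np.float64(0.001642804605135948), np.float64(0.48735271889536375))
```

Emit:
apply_moves(
  targets=[
    {"translation":[0.4,0.03,0],"twist":0,"hand":0},
    {"translation":[0.4,0,0.2],"twist":0,"hand":0},
    {"translation":[0.35,0,0.2],"twist":0,"hand":0},
    {"translation":[0,0,0.25],"twist":0,"hand":0},
    {"translation":[0,0,0],"twist":0,"hand":0},
    {"translation":[0,0,0],"twist":0,"hand":0},
  ],
)

```text
time: 4.75
tool_pos: [0.5418, 0.0136, 0.1701]
tool_rot: [-0.0, 0.986, -0.168, 0.001]
contact_force: [0.2, 0.5, 0.1]
gripper_width: 0.002
grasp_force: 0.0
```

Run:
```python
from h import *
where();c=get_calibration('wrist');save('wrist','f',crop=(130,110,370,330),scale=2.7)
for y in (-.013,.013): print([((projw((x,y,.136),c)-[130,110])*2.7).round(0).tolist() for x in (-.009,.009)])
s=state();print(np.round(s['joint_pos'],3))
```

```text
t 4.75 rig tcp mm [ 19.9   1.1 170.1] tip z 148.1 F [0.2 0.5 0.1] rot [-1.000e-04  9.858e-01 -1.682e-01  8.000e-04]
[[380.0, 456.0], [383.0, 391.0]]
[[269.0, 456.0], [267.0, 391.0]]
[-0.112 -0.082  1.887  0.     1.333  1.796]
```

View pics/f.png

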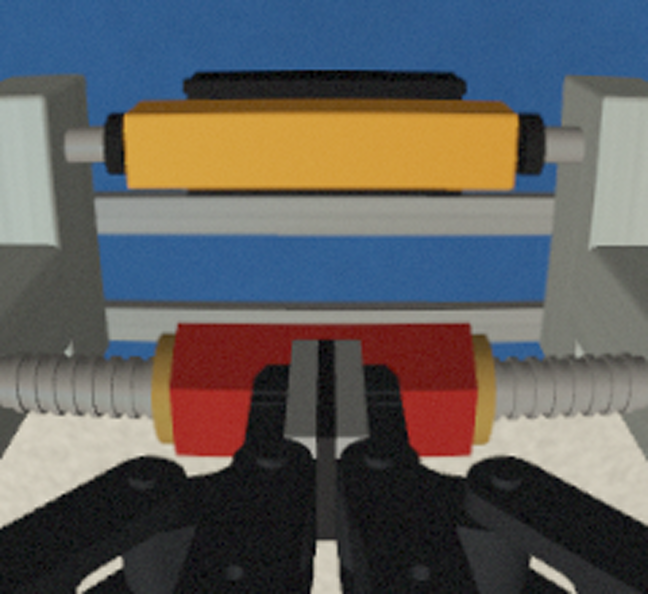

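The fingers are centred over the sleeve, and its top face at rows 390–455 matches the prediction. Starting the first stroke.

Emit:
apply_moves(
  targets=[
    {"translation":[-0.025,0,0.09],"twist":0,"hand":0},
    {"translation":[0,0,0.01],"twist":0,"hand":0},
    {"translation":[0,0,0.01],"twist":0,"hand":0},
    {"translation":[0.02,0,0.01],"twist":0,"hand":0},
    {"translation":[0.02,0,0.011],"twist":0,"hand":0},
    {"translation":[0.017,0,0.015],"twist":0,"hand":0},
    {"translation":[0.016,0,0.015],"twist":0,"hand":0},
  ],
)

```text
time: 5.5
tool_pos: [0.5455, 0.0125, 0.1521]
tool_rot: [0.0, 0.986, -0.168, 0.0]
contact_force: [-0.4, -1.0, 0.2]
gripper_width: 0.004
grasp_force: 0.0
```

Run:
```python
from h import *
where();c=get_calibration('wrist');save('wrist','g',crop=(130,110,370,330),scale=2.7)
for a in (0,.25,.5): print(a,[(round(z*1000,1),round((r-110)*2.7,0)) for z,r in hexrows(.533+a,c,0,0,.03)])
```

```text
t 5.5 rig tcp mm [ 23.7   1.3 152.1] tip z 130.1 F [-0.4 -1.   0.2] rot [ 0.000e+00  9.858e-01 -1.678e-01  2.000e-04]
0 [(np.float64(-16.1), np.float64(373.0)), (np.float64(-15.9), np.float64(436.0)), (np.float64(0.2), np.float64(503.0)), (np.float64(16.1), np.float64(514.0)), (np.float64(15.9), np.float64(447.0)), (np.float64(-0.2), np.float64(372.0))]
0.25 [(np.float64(-17.8), np.float64(384.0)), (np.float64(-13.1), np.float64(454.0)), (np.float64(4.7), np.float64(512.0)), (np.float64(17.8), np.float64(505.0)), (np.float64(13.1), np.float64(425.0)), (np.float64(-4.7), np.float64(364.0))]
0.5 [(np.float64(-18.5), np.float64(399.0)), (np.float64(-9.5), np.float64(471.0)), (np.float64(9.0), np.float64(518.0)), (np.float64(18.5), np.float64(490.0)), (np.float64(9.5), np.float64(404.0)), (np.float64(-9.0), np.float64(362.0))]
```

View pics/g.png

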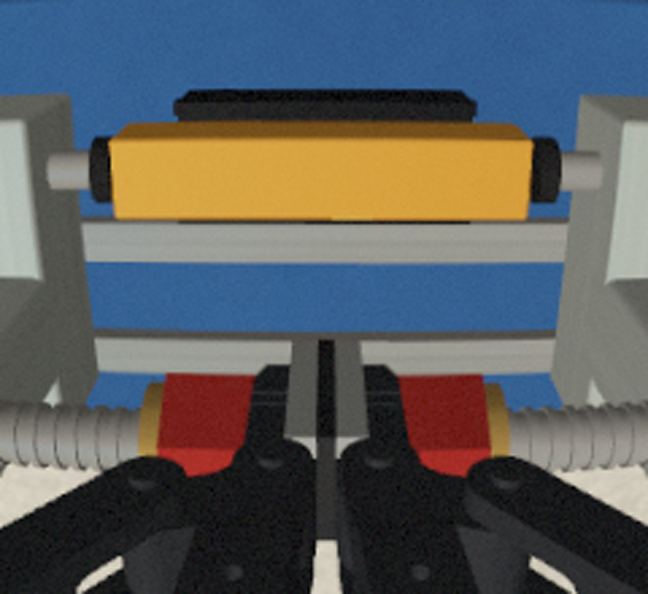

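The sleeve edges at rows 372/448 are unchanged, so the tip slipped past without contact. I'll work out the tip's real half-width from where it shows at row ~335.

Run:
```python
from h import *
where();c=get_calibration('wrist');p=rig(state()['tool_pos'])
for w in (-.011,0,.004,.008,.011):
  print(w,[((projw((p[0]+w,p[1]+y,p[2]-t),c)-[130,110])*2.7).round(0).tolist() for t in (.022,.012,0) for y in (-.008,.008)])
for y in (-.03,.03): print([((projw((x,y,.12+z),c)-[130,110])*2.7).round(0).tolist() for x,z in ((.00925,.016),(.0185,0))])
```

```text
t 5.55 rig tcp mm [ 23.7   1.2 151.6] tip z 129.6 F [ 0.3 -0.3 -0.4] rot [ 0.000e+00  9.858e-01 -1.679e-01 -1.000e-04]
-0.011 [[358.0, 421.0], [282.0, 420.0], [359.0, 448.0], [279.0, 447.0], [362.0, 484.0], [276.0, 483.0]]
0 [[359.0, 376.0], [281.0, 376.0], [361.0, 402.0], [278.0, 401.0], [363.0, 436.0], [275.0, 436.0]]
0.004 [[359.0, 359.0], [280.0, 359.0], [361.0, 384.0], [278.0, 384.0], [364.0, 418.0], [274.0, 417.0]]
0.008 [[360.0, 342.0], [280.0, 341.0], [362.0, 366.0], [277.0, 366.0], [364.0, 399.0], [274.0, 399.0]]
0.011 [[360.0, 328.0], [280.0, 328.0], [362.0, 352.0], [277.0, 352.0], [365.0, 384.0], [273.0, 384.0]]
[[469.0, 449.0], [462.0, 374.0]]
[[181.0, 448.0], [189.0, 373.0]]
```

Emit:
apply_moves(
  targets=[
    {"translation":[0,0,-0.1],"twist":0,"hand":0},
    {"translation":[-0.07,0,0],"twist":0,"hand":0},
    {"translation":[0,0,0.04],"twist":0,"hand":0},
    {"translation":[0,0,0.01],"twist":0,"hand":0},
    {"translation":[0,0,0.01],"twist":0,"hand":0},
    {"translation":[0,0,0.01],"twist":0,"hand":0},
    {"translation":[0,0,0],"twist":0,"hand":0},
    {"translation":[0,0,0],"twist":0,"hand":0},
  ],
)

```text
time: 6.35
tool_pos: [0.5388, 0.015, 0.1576]
tool_rot: [-0.0, 0.986, -0.168, -0.0]
contact_force: [-6.3, 1.1, 13.3]
gripper_width: 0.002
grasp_force: 6.3
```

```bash
cat >> h.py <<'E'
def edges():
    """sleeve face edges: rows of grad peaks at both sides of fingers"""
    im=grab_frame('wrist').astype(float);c=get_calibration('wrist')
    h=cv2.cvtColor(im.astype(np.uint8),cv2.COLOR_RGB2HSV)
    r=((h[...,0]<8)|(h[...,0]>172))&(h[...,1]>150)
    out=[]
    for y in (-.027,.027):
        u=int(round(projw((0,y,.13),c)[0]))
        col=np.median(im[:,u-3:u+4,0],axis=1);m=r[:,u-3:u+4].mean(1)>.5
        rows=np.where(m)[0];
        if len(rows)==0: continue
        rows=rows[(rows>0)];g=np.abs(np.convolve(col,[1,1,0,-1,-1],'same'))
        pk=[i for i in range(rows[0]+3,rows[-1]-2) if g[i]>25 and g[i]==g[i-2:i+3].max()]
        out.append((rows[0],pk,rows[-1]+1))
    return out,c
E
python3 - <<'E'
from h import *
where();e,c=edges();print(e)
for a in (0,.15,.3): print(a,[(round(z*1000,1),round(r,1)) for z,r in hexrows(.533+a,c,0,0,.027) if z>-8])
E
```

```text
t 6.35 rig tcp mm [ 16.6   1.4 157.6] tip z 135.6 F [-6.3  1.1 13.3] rot [-0.000e+00  9.858e-01 -1.677e-01 -2.000e-04]
[(np.int64(234), [260], np.int64(286)), (np.int64(234), [260], np.int64(286))]
0 [(np.float64(-16.1), np.float64(234.7)), (np.float64(-15.9), np.float64(258.5)), (np.float64(0.2), np.float64(282.7)), (np.float64(16.1), np.float64(285.8)), (np.float64(15.9), np.float64(259.7)), (np.float64(-0.2), np.float64(232.9))]
0.15 [(np.float64(-17.3), np.float64(237.2)), (np.float64(-14.3), np.float64(262.4)), (np.float64(2.9), np.float64(284.9)), (np.float64(17.3), np.float64(283.6)), (np.float64(14.3), np.float64(254.9)), (np.float64(-2.9), np.float64(231.2))]
0.3 [(np.float64(-18.1), np.float64(240.1)), (np.float64(-12.4), np.float64(266.4)), (np.float64(5.6), np.float64(286.6)), (np.float64(18.1), np.float64(280.8)), (np.float64(12.4), np.float64(250.2)), (np.float64(-5.6), np.float64(230.2))]
```

Emit:
apply_moves(
  targets=[
    {"translation":[0.015,0,0.02],"twist":0,"hand":0},
    {"translation":[0.02,0,0.018],"twist":0,"hand":0},
    {"translation":[0.02,0,0.026],"twist":0,"hand":0},
    {"translation":[0.007,0,0.015],"twist":0,"hand":0},
    {"translation":[0.007,0,0.015],"twist":0,"hand":0},
    {"translation":[0,0,0],"twist":0,"hand":0},
  ],
)

```text
time: 7.0
tool_pos: [0.5477, 0.0122, 0.1491]
tool_rot: [-0.0, 0.986, -0.168, 0.003]
contact_force: [1.3, -0.9, 9.1]
gripper_width: -0.003
grasp_force: 3.9
```

```bash
cat >> h.py <<'E'
def ang():
    where();e,c=edges();print(e)
    for o in e:
        y=(-.027,.027)[e.index(o)]
        ob=[o[0]-.3]+list(o[1])+[o[2]-.3]
        best=[]
        for th in np.arange(0,1.047,.01):
            h=hexrows(th,c,0,0,y);r=h[:,1];v=h[h[:,0]>-9,1]
            best.append((abs(r.min()-ob[0])+abs(r.max()-ob[-1])+sum(np.min(np.abs(v-q)) for q in ob[1:-1]),th))
        best.sort();print([(round(b,1),round(t,2)) for b,t in best[:3]])
E
python3 - <<'E'
from h import *
ang()
E
```

```text
t 7.0 rig tcp mm [ 25.9   1.7 149.1] tip z 127.1 F [ 1.3 -0.9  9.1] rot [-0.      0.9858 -0.1678  0.0034]
[(np.int64(251), [266], np.int64(286)), (np.int64(251), [266], np.int64(286))]
[(np.float64(23.5), np.float64(0.01)), (np.float64(23.6), np.float64(0.0)), (np.float64(23.7), np.float64(0.09))]
[(np.float64(23.5), np.float64(0.01)), (np.float64(23.6), np.float64(0.0)), (np.float64(23.7), np.float64(0.09))]
```

Run:
```python
from h import *
where();c=get_calibration('wrist');im=grab_frame('wrist');u=int(projw((0,.027,.13),c)[0]);print(u)
print([(i,*np.median(im[i,u-3:u+4],axis=0).astype(int)) for i in range(222,300,3)])
for t in np.arange(0,1.05,.15): print(round(t,2),[(round(z*1000,1),round(r,1)) for z,r in sorted(map(tuple,hexrows(t,c,0,0,.027)),key=lambda q:q[1])])
```

```text
t 7.05 rig tcp mm [ 25.9   1.7 149.1] tip z 127.1 F [ 2.7 -1.8  9.7] rot [-0.      0.9858 -0.1678  0.0034]
205
[(222, np.int64(52), np.int64(99), np.int64(150)), (225, np.int64(55), np.int64(99), np.int64(150)), (228, np.int64(54), np.int64(99), np.int64(149)), (231, np.int64(52), np.int64(98), np.int64(149)), (234, np.int64(54), np.int64(99), np.int64(150)), (237, np.int64(80), np.int64(77), np.int64(73)), (240, np.int64(127), np.int64(129), np.int64(121)), (243, np.int64(157), np.int64(160), np.int64(152)), (246, np.int64(155), np.int64(157), np.int64(149)), (249, np.int64(160), np.int64(162), np.int64(153)), (252, np.int64(88), np.int64(24), np.int64(17)), (255, np.int64(87), np.int64(23), np.int64(21)), (258, np.int64(89), np.int64(25), np.int64(20)), (261, np.int64(88), np.int64(23), np.int64(20)), (264, np.int64(87), np.int64(20), np.int64(16)), (267, np.int64(163), np.int64(43), np.int64(37)), (270, np.int64(163), np.int64(42), np.int64(37)), (273, np.int64(165), np.int64(47), np.int64(38)), (276, np.int64(164), np.int64(46), np.int64(38)), (279, np.int64(164), np.int64(44), n
[... 1529 characters left out ...]
4.1), np.float64(251.1)), (np.float64(-17.7), np.float64(257.4)), (np.float64(13.5), np.float64(274.9)), (np.float64(-13.5), np.float64(282.9)), (np.float64(17.7), np.float64(304.0)), (np.float64(4.1), np.float64(305.5))]
0.9 [(np.float64(-6.8), np.float64(250.1)), (np.float64(-18.3), np.float64(260.4)), (np.float64(11.5), np.float64(270.2)), (np.float64(-11.5), np.float64(286.9)), (np.float64(18.3), np.float64(301.1)), (np.float64(6.8), np.float64(307.2))]
1.05 [(np.float64(-9.3), np.float64(249.8)), (np.float64(-18.5), np.float64(263.7)), (np.float64(9.2), np.float64(265.7)), (np.float64(-9.2), np.float64(290.7)), (np.float64(18.5), np.float64(297.7)), (np.float64(9.3), np.float64(308.3))]
```

Emit:
apply_moves(
  targets=[
    {"translation":[0.005,0,0.025],"twist":0,"hand":0},
    {"translation":[0,0,0.025],"twist":0,"hand":0},
    {"translation":[0,0,0.025],"twist":0,"hand":0},
    {"translation":[0,0,0.02],"twist":0,"hand":0},
    {"translation":[0,0,0],"twist":0,"hand":0},
  ],
)

```text
time: 7.6
tool_pos: [0.5488, 0.0117, 0.1386]
tool_rot: [0.0, 0.986, -0.168, 0.004]
contact_force: [6.9, -2.1, 3.4]
gripper_width: 0.001
grasp_force: 3.6
```

```bash
sed -i 's/+abs(r.max()-ob\[-1\])//' h.py
python3 - <<'E'
from h import *
ang()
E
```

```text
t 7.6 rig tcp mm [ 27.1   1.6 138.6] tip z 116.6 F [ 6.9 -2.1  3.4] rot [ 1.000e-04  9.858e-01 -1.679e-01  4.500e-03]
[(np.int64(262), [279], np.int64(286)), (np.int64(262), [278, 279], np.int64(286))]
[(np.float64(0.5), np.float64(0.19)), (np.float64(0.7), np.float64(0.2)), (np.float64(0.9), np.float64(0.18))]
[(np.float64(1.8), np.float64(0.2)), (np.float64(1.9), np.float64(0.19)), (np.float64(1.9), np.float64(0.18))]
```

Emit:
apply_moves(
  targets=[
    {"translation":[0.08,0,0],"twist":0,"hand":0},
    {"translation":[0.03,0,-0.2],"twist":0,"hand":0},
    {"translation":[-0.1,0,-0.01],"twist":0,"hand":0},
    {"translation":[0,0,0.06],"twist":0,"hand":0},
    {"translation":[-0.025,0,0.04],"twist":0,"hand":0},
    {"translation":[-0.01,0,0.045],"twist":0,"hand":0},
    {"translation":[-0.01,0,0.035],"twist":0,"hand":0},
    {"translation":[0,0,0],"twist":0,"hand":0},
  ],
)

```text
time: 8.45
tool_pos: [0.5482, 0.0119, 0.1455]
tool_rot: [0.001, 0.986, -0.168, 0.008]
contact_force: [6.5, -4.3, 17.7]
gripper_width: -0.0
grasp_force: 8.9
```

Run:
```python
from h import *
ang()
```

```text
t 8.45 rig tcp mm [ 26.5   1.6 145.5] tip z 123.5 F [ 6.5 -4.3 17.7] rot [ 7.000e-04  9.858e-01 -1.678e-01  8.500e-03]
[(np.int64(257), [263], np.int64(286)), (np.int64(257), [263], np.int64(286))]
[(np.float64(0.9), np.float64(0.3)), (np.float64(1.0), np.float64(0.31)), (np.float64(1.2), np.float64(0.32))]
[(np.float64(0.9), np.float64(0.3)), (np.float64(1.0), np.float64(0.31)), (np.float64(1.2), np.float64(0.32))]
```

Emit:
apply_moves(
  targets=[
    {"translation":[0,0,0.03],"twist":0,"hand":0},
    {"translation":[0,0,0.03],"twist":0,"hand":0},
    {"translation":[0,0,0.03],"twist":0,"hand":0},
    {"translation":[0,0,0.03],"twist":0,"hand":0},
    {"translation":[0,0,0],"twist":0,"hand":0},
  ],
)

```text
time: 9.0
tool_pos: [0.5495, 0.0118, 0.1334]
tool_rot: [0.0, 0.986, -0.168, 0.01]
contact_force: [10.8, -5.0, 14.5]
gripper_width: 0.0
grasp_force: 7.8
```

Run:
```python
from h import *
ang()
```

```text
t 9.0 rig tcp mm [ 27.7   2.  133.4] tip z 111.4 F [10.8 -5.  14.5] rot [ 4.000e-04  9.858e-01 -1.679e-01  1.020e-02]
[(np.int64(269), [], np.int64(286)), (np.int64(268), [], np.int64(286))]
[(np.float64(0.0), np.float64(0.74)), (np.float64(0.0), np.float64(0.39)), (np.float64(0.1), np.float64(0.4))]
[(np.float64(0.0), np.float64(0.79)), (np.float64(0.0), np.float64(0.33)), (np.float64(0.1), np.float64(0.34))]
```

Emit:
apply_moves(
  targets=[
    {"translation":[0.12,0,0],"twist":0,"hand":0},
    {"translation":[0.05,0,-0.2],"twist":0,"hand":0},
    {"translation":[0,0,-0.17],"twist":0,"hand":0},
    {"translation":[-0.15,0,0],"twist":0,"hand":0},
    {"translation":[0,0,0],"twist":0,"hand":0},
  ],
)

```text
time: 9.55
tool_pos: [0.5424, 0.0135, 0.1622]
tool_rot: [0.0, 0.986, -0.168, -0.002]
contact_force: [0.9, -0.5, -0.7]
gripper_width: 0.001
grasp_force: 0.0
```

Run:
```python
from h import *
ang()
```

```text
t 9.55 rig tcp mm [ 20.5   1.2 162.2] tip z 140.2 F [ 0.9 -0.5 -0.7] rot [ 0.      0.9859 -0.1676 -0.0019]
[(np.int64(234), [251], np.int64(286)), (np.int64(233), [251], np.int64(286))]
[(np.float64(0.1), np.float64(0.16)), (np.float64(0.3), np.float64(0.17)), (np.float64(0.4), np.float64(0.15))]
[(np.float64(0.1), np.float64(0.89)), (np.float64(0.3), np.float64(0.88)), (np.float64(0.4), np.float64(0.9))]
```

Run:
```python
from h import *
c=get_calibration('wrist');im=grab_frame('wrist');u=int(projw((0,.027,.13),c)[0])
print([(i,int(np.median(im[i,u-3:u+4,0]))) for i in range(228,300,2)])
for t in (.16,.35,.53,.89): print(round(t,2),[(round(z*1000,1),round(r,1)) for z,r in sorted(map(tuple,hexrows(t,c,0,0,.027)),key=lambda q:q[1])])
save('wrist','i',crop=(130,110,370,330),scale=2.7)
```

```text
[(228, 125), (230, 154), (232, 153), (234, 92), (236, 94), (238, 94), (240, 95), (242, 95), (244, 92), (246, 93), (248, 94), (250, 93), (252, 152), (254, 170), (256, 170), (258, 170), (260, 170), (262, 169), (264, 170), (266, 170), (268, 169), (270, 170), (272, 170), (274, 169), (276, 169), (278, 169), (280, 169), (282, 162), (284, 156), (286, 28), (288, 24), (290, 22), (292, 21), (294, 25), (296, 23), (298, 22)]
0.16 [(np.float64(-11.7), np.float64(233.2)), (np.float64(6.6), np.float64(242.6)), (np.float64(-18.2), np.float64(250.7)), (np.float64(18.2), np.float64(273.0)), (np.float64(-6.6), np.float64(276.6)), (np.float64(11.7), np.float64(289.1))]
0.35 [(np.float64(-14.2), np.float64(234.8)), (np.float64(3.2), np.float64(238.6)), (np.float64(-17.4), np.float64(255.4)), (np.float64(17.4), np.float64(267.5)), (np.float64(-3.2), np.float64(280.5)), (np.float64(14.2), np.float64(288.5))]
0.53 [(np.float64(-0.1), np.float64(235.7)), (np.float64(-16.1), np.float64(237.0)), (np.float64(-15.9), np.float64(260.0)), (np.float64(15.9), np.float64(261.9)), (np.float64(0.1), np.float64(283.6)), (np.float64(16.1), np.float64(286.9))]
0.89 [(np.float64(-6.6), np.float64(232.7)), (np.float64(-18.2), np.float64(243.5)), (np.float64(11.6), np.float64(250.9)), (np.float64(-11.6), np.float64(269.2)), (np.float64(18.2), np.float64(280.9)), (np.float64(6.6), np.float64(288.0))]
```

View pics/i.png

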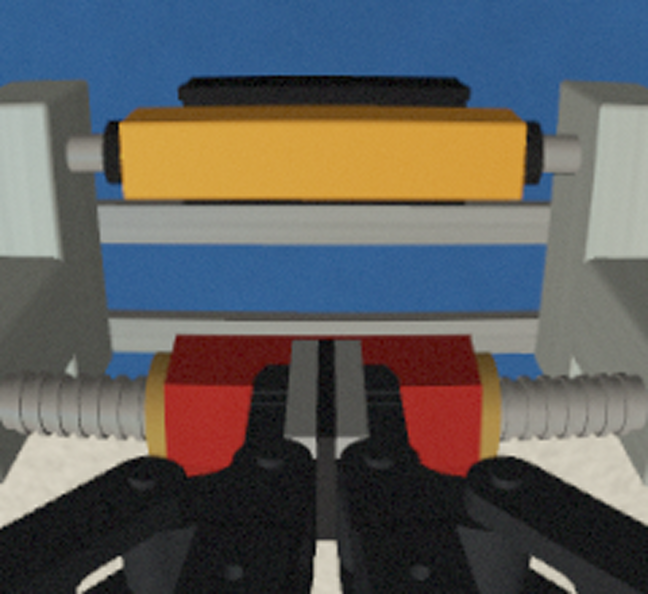

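θ mod 60° = 0.89, so the sleeve has turned about 1.4 rad so far: top face bright at rows 388–470, edge at row 385. Next full stroke.

Emit:
apply_moves(
  targets=[
    {"translation":[0.015,0,0.065],"twist":0,"hand":0},
    {"translation":[-0.005,0,0.05],"twist":0,"hand":0},
    {"translation":[-0.005,0,0.045],"twist":0,"hand":0},
    {"translation":[0,0,0.035],"twist":0,"hand":0},
    {"translation":[0,0,0.035],"twist":0,"hand":0},
    {"translation":[-0.005,0,0.035],"twist":0,"hand":0},
    {"translation":[0,0,0.035],"twist":0,"hand":0},
    {"translation":[0,0,0.04],"twist":0,"hand":0},
  ],
)

```text
time: 10.5
tool_pos: [0.5494, 0.0116, 0.1344]
tool_rot: [0.0, 0.986, -0.168, 0.007]
contact_force: [7.8, -2.8, 9.8]
gripper_width: -0.001
grasp_force: 5.0
```

Emit:
apply_moves(
  targets=[
    {"translation":[0,0,0],"twist":0,"hand":0},
    {"translation":[0.12,0,0],"twist":0,"hand":0},
    {"translation":[0.05,0,-0.2],"twist":0,"hand":0},
    {"translation":[0,0,-0.18],"twist":0,"hand":0},
    {"translation":[-0.16,0,0],"twist":0,"hand":0},
    {"translation":[0,0,0],"twist":0,"hand":0},
  ],
)

```text
time: 11.1
tool_pos: [0.5443, 0.0128, 0.1673]
tool_rot: [-0.0, 0.986, -0.168, -0.001]
contact_force: [-0.3, 0.2, -0.8]
gripper_width: 0.001
grasp_force: 0.0
```

Run:
```python
from h import *
ang()
```

```text
t 11.1 rig tcp mm [ 22.6   1.2 167.3] tip z 145.3 F [-0.3  0.2 -0.8] rot [-0.      0.9858 -0.1677 -0.0012]
[(np.int64(233), [250], np.int64(286)), (np.int64(233), [250], np.int64(286))]
[(np.float64(0.2), np.float64(0.16)), (np.float64(0.3), np.float64(0.89)), (np.float64(0.4), np.float64(0.15))]
[(np.float64(0.2), np.float64(0.16)), (np.float64(0.3), np.float64(0.89)), (np.float64(0.4), np.float64(0.15))]
```

```bash
cat >> h.py <<'E'
def ongrid(c,x,z,row_y=0):
    ys=np.arange(-.13,.1301,.0005);return ys,np.array([projw((x,y,z),c) for y in ys])
def prof():
    c=get_calibration('wrist');im=grab_frame('wrist').astype(np.float32)
    ys,uv=ongrid(c,.045,.054);ok=(uv[:,0]>1)&(uv[:,0]<510)&(uv[:,1]>1)&(uv[:,1]<382)
    v=np.array([cv2.remap(im,np.array([[u]],np.float32),np.array([[w]],np.float32),1)[0,0] for u,w in uv])
    lab=np.where(v.max(1)<45,'k',np.where((v[:,0]>1.6*v[:,2]),'a',np.where(v[:,2]>1.4*v[:,0],'b','g')))
    lab[~ok]='-'
    out=[];s=0
    for i in range(1,len(lab)+1):
        if i==len(lab) or lab[i]!=lab[s]:
            if i-s>1: out.append((lab[s],round(ys[s]*1000,1),round(ys[i-1]*1000,1),v[s:i].mean(0).astype(int).tolist()))
            s=i
    for o in out: print(*o)
E
python3 -c "
from h import *
where();prof()"
```

```text
t 11.15 rig tcp mm [ 22.8   1.1 166.9] tip z 144.9 F [-0.5  0.5 -0.6] rot [ 0.      0.9858 -0.1677 -0.0012]
b -130.0 -114.5 [51, 93, 141]
g -114.0 -65.0 [159, 162, 152]
k -64.5 -61.0 [37, 36, 35]
a -60.5 62.5 [209, 157, 61]
k 63.0 67.0 [35, 34, 33]
g 67.5 115.5 [156, 163, 157]
b 116.0 130.0 [51, 93, 141]
```

Emit:
apply_moves(
  targets=[
    {"translation":[-0.005,0,0.115],"twist":0,"hand":0},
    {"translation":[-0.005,0,0.05],"twist":0,"hand":0},
    {"translation":[-0.005,0,0.045],"twist":0,"hand":0},
    {"translation":[0,0,0.035],"twist":0,"hand":0},
    {"translation":[0,0,0.035],"twist":0,"hand":0},
    {"translation":[-0.005,0,0.035],"twist":0,"hand":0},
    {"translation":[0,0,0.035],"twist":0,"hand":0},
    {"translation":[0,0,0.04],"twist":0,"hand":0},
  ],
)

```text
time: 12.0
tool_pos: [0.5493, 0.0117, 0.1337]
tool_rot: [0.0, 0.986, -0.168, 0.008]
contact_force: [8.7, -3.2, 10.7]
gripper_width: 0.001
grasp_force: 5.9
```

Emit:
apply_moves(
  targets=[
    {"translation":[0,0,0],"twist":0,"hand":0},
    {"translation":[0.12,0,0],"twist":0,"hand":0},
    {"translation":[0.05,0,-0.2],"twist":0,"hand":0},
    {"translation":[0,0,-0.16],"twist":0,"hand":0},
    {"translation":[-0.17,0,0],"twist":0,"hand":0},
    {"translation":[0,0,0],"twist":0,"hand":0},
  ],
)

```text
time: 12.6
tool_pos: [0.5423, 0.0136, 0.165]
tool_rot: [-0.0, 0.986, -0.168, -0.001]
contact_force: [-0.4, -0.8, -0.3]
gripper_width: -0.001
grasp_force: 0.0
```

Run:
```python
from h import *
ang();prof()
```

```text
t 12.6 rig tcp mm [ 20.4   1.3 165. ] tip z 143.0 F [-0.4 -0.8 -0.3] rot [-1.000e-04  9.859e-01 -1.676e-01 -7.000e-04]
[(np.int64(232), [248], np.int64(286)), (np.int64(231), [248], np.int64(285))]
[(np.float64(0.2), np.float64(0.11)), (np.float64(0.3), np.float64(0.1)), (np.float64(0.4), np.float64(0.12))]
[(np.float64(0.3), np.float64(0.92)), (np.float64(0.4), np.float64(0.91)), (np.float64(0.6), np.float64(0.93))]
b -130.0 -114.5 [52, 93, 142]
g -114.0 -64.5 [159, 162, 152]
k -64.0 -61.0 [38, 38, 36]
a -60.5 62.5 [210, 158, 62]
k 63.0 66.5 [32, 33, 32]
g 67.0 115.5 [156, 163, 157]
b 116.0 130.0 [51, 94, 142]
```

Run:
```python
from h import *
c=get_calibration('wrist');im=grab_frame('wrist')
cv2.imwrite('pics/j.png',cv2.resize(im[110:330,130:370],None,fx=2.7,fy=2.7,interpolation=cv2.INTER_CUBIC)[:,:,::-1])
A=cv2.imread('pics/f.png');B=cv2.imread('pics/i.png');C=cv2.imread('pics/j.png')
for n,I in (('f',A),('i',B),('j',C)):
    for dr in (0,):
        # bar row: find amber rows
        h=cv2.cvtColor(I,cv2.COLOR_BGR2HSV);m=(h[...,0]>10)&(h[...,0]<25)&(h[...,1]>150)&(h[...,2]>120)
        rows=np.where(m.sum(1)>200)[0];r=int(rows[-1]-20);cols=np.where(m[r])[0]
        g=cv2.cvtColor(I,cv2.COLOR_BGR2GRAY)[r+35].astype(float)
        print(n,rows[0],rows[-1],cols[0],cols[-1],[int(x) for x in g[0:150:6]],[int(x) for x in g[500:648:6]])
```

```text
f 111 188 125 515 [180, 179, 186, 184, 187, 182, 182, 184, 177, 118, 76, 79, 80, 80, 77, 80, 150, 153, 152, 154, 152, 153, 152, 154, 153] [151, 151, 152, 150, 150, 150, 151, 151, 152, 136, 121, 122, 120, 120, 121, 122, 179, 176, 177, 177, 176, 179, 175, 178, 179]
i 119 199 122 523 [184, 184, 187, 187, 188, 187, 186, 187, 187, 150, 83, 79, 79, 83, 82, 77, 92, 156, 157, 156, 157, 157, 157, 158, 154] [155, 153, 154, 154, 153, 152, 151, 153, 150, 119, 122, 123, 123, 123, 123, 155, 179, 180, 180, 179, 180, 181, 179, 183, 182]
j 117 196 125 522 [186, 182, 184, 187, 188, 189, 184, 183, 185, 178, 114, 79, 81, 80, 82, 79, 77, 154, 154, 155, 152, 154, 155, 154, 154] [153, 154, 153, 155, 154, 154, 152, 151, 140, 123, 122, 123, 124, 121, 123, 177, 178, 180, 179, 178, 182, 177, 179, 181, 183]
```

View pics/j.png

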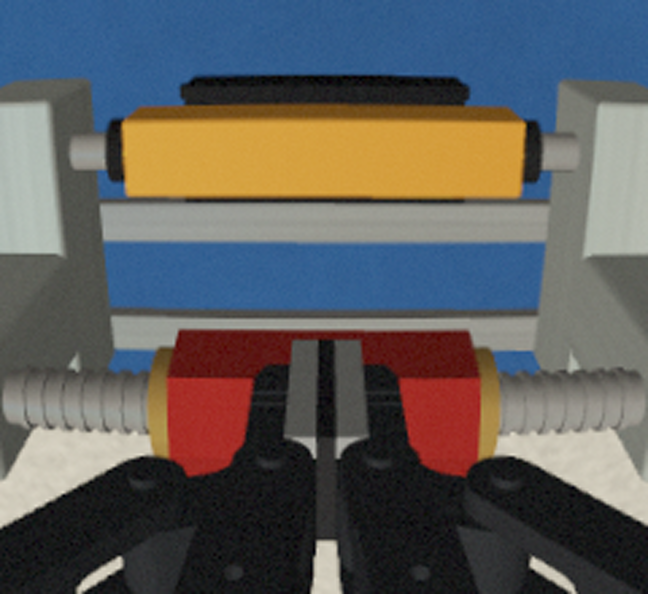

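Picture j: same sleeve edges (row 378) and nearly the same carriage spacing as picture i, so the last two strokes did not net-turn the sleeve. I'll check mid-stroke.

Emit:
apply_moves(
  targets=[
    {"translation":[0.02,0,0.09],"twist":0,"hand":0},
    {"translation":[0,0,0.04],"twist":0,"hand":0},
    {"translation":[0,0,0.03],"twist":0,"hand":0},
    {"translation":[0,0,0.03],"twist":0,"hand":0},
    {"translation":[0,0,0],"twist":0,"hand":0},
  ],
)

```text
time: 13.25
tool_pos: [0.5474, 0.012, 0.1474]
tool_rot: [0.0, 0.986, -0.168, 0.003]
contact_force: [5.3, -2.3, 2.2]
gripper_width: 0.0
grasp_force: 3.2
```

Run:
```python
from h import *
ang()
```

```text
t 13.25 rig tcp mm [ 25.8   1.4 147.4] tip z 125.4 F [ 5.3 -2.3  2.2] rot [ 1.000e-04  9.858e-01 -1.680e-01  2.800e-03]
[(np.int64(253), [272], np.int64(286)), (np.int64(252), [272], np.int64(286))]
[(np.float64(0.4), np.float64(0.29)), (np.float64(0.4), np.float64(0.28)), (np.float64(0.5), np.float64(0.3))]
[(np.float64(0.5), np.float64(0.89)), (np.float64(0.6), np.float64(0.88)), (np.float64(0.6), np.float64(0.29))]
```

Emit:
apply_moves(
  targets=[
    {"translation":[0,0,0.03],"twist":0,"hand":0},
    {"translation":[0,0,0.03],"twist":0,"hand":0},
    {"translation":[0,0,0.03],"twist":0,"hand":0},
    {"translation":[0,0,0],"twist":0,"hand":0},
  ],
)

```text
time: 13.7
tool_pos: [0.5485, 0.0117, 0.1395]
tool_rot: [0.0, 0.986, -0.168, 0.004]
contact_force: [7.8, -2.9, 4.4]
gripper_width: 0.002
grasp_force: 4.3
```

Run:
```python
from h import *
ang()
```

```text
t 13.7 rig tcp mm [ 26.9   1.6 139.5] tip z 117.5 F [ 7.8 -2.9  4.4] rot [ 2.000e-04  9.858e-01 -1.679e-01  4.400e-03]
[(np.int64(261), [282], np.int64(286)), (np.int64(261), [282], np.int64(286))]
[(np.float64(0.5), np.float64(0.35)), (np.float64(0.6), np.float64(0.34)), (np.float64(0.7), np.float64(0.89))]
[(np.float64(0.5), np.float64(0.35)), (np.float64(0.6), np.float64(0.34)), (np.float64(0.7), np.float64(0.89))]
```

Emit:
apply_moves(
  targets=[
    {"translation":[0.1,0,0],"twist":0,"hand":0},
    {"translation":[0.03,0,-0.15],"twist":0,"hand":0},
    {"translation":[0,0,-0.1],"twist":0,"hand":0},
    {"translation":[-0.14,0,0],"twist":0,"hand":0},
    {"translation":[0,0,0.03],"twist":0,"hand":0},
    {"translation":[0,0,0],"twist":0,"hand":0},
    {"translation":[0,0,0],"twist":0,"hand":0},
  ],
)

```text
time: 14.45
tool_pos: [0.5441, 0.0129, 0.159]
tool_rot: [0.0, 0.986, -0.168, -0.0]
contact_force: [-0.6, 0.5, -0.1]
gripper_width: -0.002
grasp_force: 0.0
```

Run:
```python
from h import *
ang()
```

```text
t 14.45 rig tcp mm [ 22.4   1.2 159. ] tip z 137.0 F [-0.6  0.5 -0.1] rot [ 0.000e+00  9.858e-01 -1.678e-01 -4.000e-04]
[(np.int64(239), [256], np.int64(286)), (np.int64(239), [256], np.int64(286))]
[(np.float64(0.6), np.float64(0.19)), (np.float64(0.8), np.float64(0.2)), (np.float64(0.8), np.float64(0.18))]
[(np.float64(0.6), np.float64(0.19)), (np.float64(0.8), np.float64(0.2)), (np.float64(0.8), np.float64(0.18))]
```

Emit:
apply_moves(
  targets=[
    {"translation":[-0.012,0,0.03],"twist":0,"hand":0},
    {"translation":[-0.003,0,0.03],"twist":0,"hand":0},
    {"translation":[-0.005,0,0.03],"twist":0,"hand":0},
    {"translation":[-0.005,0,0.03],"twist":0,"hand":0},
    {"translation":[0,0,0.03],"twist":0,"hand":0},
    {"translation":[0,0,0.02],"twist":0,"hand":0},
    {"translation":[0,0,0],"twist":0,"hand":0},
  ],
)

```text
time: 15.2
tool_pos: [0.5464, 0.0124, 0.1487]
tool_rot: [0.001, 0.986, -0.168, 0.006]
contact_force: [-0.1, -2.4, 18.6]
gripper_width: 0.002
grasp_force: 7.5
```

Run:
```python
from h import *
ang()
```

```text
t 15.2 rig tcp mm [ 24.7   1.5 148.7] tip z 126.7 F [-0.1 -2.4 18.6] rot [ 6.000e-04  9.858e-01 -1.679e-01  6.000e-03]
[(np.int64(251), [261], np.int64(286)), (np.int64(251), [260], np.int64(286))]
[(np.float64(1.3), np.float64(0.14)), (np.float64(1.4), np.float64(0.15)), (np.float64(1.6), np.float64(0.16))]
[(np.float64(1.6), np.float64(0.17)), (np.float64(1.7), np.float64(0.16)), (np.float64(1.7), np.float64(0.18))]
```

Emit:
apply_moves(
  targets=[
    {"translation":[-0.005,0,0.03],"twist":0,"hand":0},
    {"translation":[-0.005,0,0.03],"twist":0,"hand":0},
    {"translation":[-0.01,0,0.03],"twist":0,"hand":0},
    {"translation":[-0.01,0,0.03],"twist":0,"hand":0},
    {"translation":[-0.005,0,0.02],"twist":0,"hand":0},
    {"translation":[0,0,0],"twist":0,"hand":0},
  ],
)

```text
time: 15.85
tool_pos: [0.5486, 0.0117, 0.1383]
tool_rot: [0.001, 0.986, -0.168, 0.014]
contact_force: [11.9, -8.1, 18.1]
gripper_width: -0.0
grasp_force: 9.0
```

Run:
```python
from h import *
ang()
```

```text
t 15.85 rig tcp mm [ 26.9   1.6 138.3] tip z 116.3 F [11.9 -8.1 18.1] rot [ 0.0013  0.9857 -0.1679  0.0138]
[(np.int64(264), [], np.int64(286)), (np.int64(264), [], np.int64(286))]
[(np.float64(0.0), np.float64(0.38)), (np.float64(0.0), np.float64(0.7)), (np.float64(0.1), np.float64(0.71))]
[(np.float64(0.0), np.float64(0.38)), (np.float64(0.0), np.float64(0.7)), (np.float64(0.1), np.float64(0.71))]
```

Emit:
apply_moves(
  targets=[
    {"translation":[0,0,0.03],"twist":0,"hand":0},
    {"translation":[0,0,0.03],"twist":0,"hand":0},
    {"translation":[0,0,0.03],"twist":0,"hand":0},
    {"translation":[0.15,0,0],"twist":0,"hand":0},
    {"translation":[0.04,0,0],"twist":0,"hand":0},
    {"translation":[0,0,-0.2],"twist":0,"hand":0},
    {"translation":[0,0,-0.17],"twist":0,"hand":0},
    {"translation":[-0.12,0,0],"twist":0,"hand":0},
  ],
)

```text
time: 16.7
tool_pos: [0.5466, 0.0124, 0.1583]
tool_rot: [-0.0, 0.986, -0.168, 0.002]
contact_force: [-0.6, 0.8, 0.4]
gripper_width: 0.007
grasp_force: 0.0
```

Emit:
apply_moves(
  targets=[
    {"translation":[0,0,0],"twist":0,"hand":0},
  ],
)

```text
time: 16.8
tool_pos: [0.5434, 0.0132, 0.1551]
tool_rot: [-0.0, 0.986, -0.168, -0.001]
contact_force: [-0.0, 0.1, -0.7]
gripper_width: 0.001
grasp_force: 0.0
```

Run:
```python
from h import *
ang()
c=get_calibration('wrist');im=grab_frame('wrist');u=int(projw((0,.027,.13),c)[0])
print([(i,int(np.median(im[i,u-3:u+4,0]))) for i in range(226,290,3)])
for t in np.arange(0,1.05,.1): print(round(t,2),[(round(z*1000,1),round(r,1)) for z,r in sorted(map(tuple,hexrows(t,c,0,0,.027)),key=lambda q:q[1]) if z>-8])
```

```text
t 16.8 rig tcp mm [ 21.5   1.3 155.1] tip z 133.1 F [-0.   0.1 -0.7] rot [-0.      0.9859 -0.1676 -0.0012]
[(np.int64(240), [256], np.int64(286)), (np.int64(240), [256], np.int64(286))]
[(np.float64(0.0), np.float64(0.1)), (np.float64(0.2), np.float64(0.11)), (np.float64(0.3), np.float64(0.09))]
[(np.float64(0.0), np.float64(0.1)), (np.float64(0.2), np.float64(0.11)), (np.float64(0.3), np.float64(0.09))]
[(226, 52), (229, 80), (232, 120), (235, 158), (238, 155), (241, 90), (244, 92), (247, 90), (250, 92), (253, 90), (256, 118), (259, 168), (262, 168), (265, 168), (268, 169), (271, 167), (274, 168), (277, 168), (280, 168), (283, 168), (286, 46), (289, 22)]
0.0 [(np.float64(-9.2), np.float64(239.1)), (np.float64(-18.5), np.float64(253.3)), (np.float64(9.2), np.float64(254.1)), (np.float64(-9.2), np.float64(280.1)), (np.float64(18.5), np.float64(285.7)), (np.float64(9.2), np.float64(297.0))]
0.1 [(np.float64(-10.8), np.float64(239.3)), (np.float64(7.6), np.float64(251.4)), (np.float64(-18.4), np.float64(255.7)), (np.float64(-7.6), np.float64(282.5)), (np.float64(18.4), np.float64(283.1)
[... 1501 characters left out ...]
.0), np.float64(239.7)), (np.float64(-17.9), np.float64(248.0)), (np.float64(12.9), np.float64(261.4)), (np.float64(-12.9), np.float64(273.8)), (np.float64(17.9), np.float64(291.2)), (np.float64(5.0), np.float64(295.0))]
0.9 [(np.float64(-6.8), np.float64(239.2)), (np.float64(-18.3), np.float64(250.0)), (np.float64(11.5), np.float64(258.3)), (np.float64(-11.5), np.float64(276.4)), (np.float64(18.3), np.float64(289.2)), (np.float64(6.8), np.float64(296.0))]
1.0 [(np.float64(-8.5), np.float64(239.0)), (np.float64(-18.5), np.float64(252.2)), (np.float64(10.0), np.float64(255.4)), (np.float64(-10.0), np.float64(278.9)), (np.float64(18.5), np.float64(286.9)), (np.float64(8.5), np.float64(296.7))]
```

```bash
cat >> h.py <<'E'
def ratio():
    I=grab_frame('wrist')[110:330,130:370];I=cv2.resize(I,None,fx=2.7,fy=2.7,interpolation=cv2.INTER_CUBIC)[:,:,::-1];cv2.imwrite('pics/last.png',I)
    return ratio_of(I)
def ratio_of(I):
    h=cv2.cvtColor(I,cv2.COLOR_BGR2HSV);m=(h[...,0]>10)&(h[...,0]<25)&(h[...,1]>150)&(h[...,2]>120)
    rows=np.where(m.sum(1)>200)[0];r=int(rows[-1]-15);cols=np.where(m[r-10:r+11].mean(0)>.5)[0]
    g=np.median(cv2.cvtColor(I,cv2.COLOR_BGR2GRAY)[r+25:r+45].astype(float),axis=0)
    d=np.convolve(g,[1]*4+[-1]*4,'same')
    L=np.argmin(d[10:130])+10;Rr=np.argmax(d[545:640])+545
    w=cols[-1]-cols[0];return L,Rr,cols[0],cols[-1],round((Rr-L)/w,3),'left',round((cols[0]-L)/w*120,1),'right',round((Rr-cols[-1])/w*120,1)
E
python3 - <<'E'
from h import *
for n in 'fij': print(n,ratio_of(cv2.imread(f'pics/{n}.png')))
print(ratio())
E
```

```text
f (np.int64(55), np.int64(593), np.int64(127), np.int64(513), np.float64(1.394), 'left', np.float64(22.4), 'right', np.float64(24.9))
i (np.int64(57), np.int64(589), np.int64(124), np.int64(522), np.float64(1.337), 'left', np.float64(20.2), 'right', np.float64(20.2))
j (np.int64(60), np.int64(588), np.int64(126), np.int64(521), np.float64(1.337), 'left', np.float64(20.1), 'right', np.float64(20.4))
(np.int64(58), np.int64(588), np.int64(118), np.int64(528), np.float64(1.293), 'left', np.float64(17.6), 'right', np.float64(17.6))
```

```bash
cat >> h.py <<'E'
def shaft(I):
    h=cv2.cvtColor(I,cv2.COLOR_BGR2HSV);m=(h[...,0]>10)&(h[...,0]<25)&(h[...,1]>150)&(h[...,2]>120)
    rows=np.where(m.sum(1)>200)[0];r=int(rows.mean());cols=np.where(m[r-5:r+6].mean(0)>.5)[0];w=cols[-1]-cols[0]
    g=np.median(cv2.cvtColor(I,cv2.COLOR_BGR2GRAY)[r-6:r+7].astype(float),axis=0)
    # contiguous bright (shaft) next to dark pad; above-carriage color
    s=lambda a:[int(v) for v in a]
    return r,cols[0],cols[-1],'L outward',s(g[cols[0]-80:cols[0]+2:3]),'R outward',s(g[cols[-1]:cols[-1]+80:3])
E
python3 - <<'E'
from h import *
for n in ('f','i','last'): print(n,*shaft(cv2.imread(f'pics/{n}.png')))
E
```

```text
f 149 125 516 L outward [163, 127, 96, 80, 78, 79, 95, 141, 152, 152, 151, 150, 152, 151, 152, 151, 151, 151, 154, 128, 53, 32, 35, 34, 37, 31, 55, 142] R outward [107, 23, 23, 24, 35, 36, 36, 34, 32, 42, 110, 147, 146, 146, 146, 147, 146, 146, 147, 147, 146, 145, 145, 128, 119, 121, 118]
i 159 120 524 L outward [185, 185, 174, 143, 108, 81, 81, 81, 85, 124, 152, 154, 153, 153, 153, 153, 153, 153, 153, 155, 145, 81, 37, 35, 33, 33, 54, 128] R outward [105, 46, 35, 35, 33, 37, 64, 134, 152, 149, 148, 149, 148, 148, 148, 149, 149, 148, 148, 135, 123, 123, 120, 127, 159, 181, 179]
last 168 115 531 L outward [187, 186, 186, 185, 176, 149, 110, 81, 81, 82, 80, 103, 148, 155, 155, 155, 155, 155, 156, 159, 129, 52, 35, 35, 35, 31, 58, 143] R outward [98, 28, 35, 39, 36, 32, 74, 136, 153, 150, 149, 150, 151, 150, 150, 150, 137, 126, 124, 123, 120, 151, 180, 181, 180, 182, 183]
```

Emit:
apply_moves(
  targets=[
    {"translation":[0.005,0,0.01],"twist":0,"hand":0},
    {"translation":[-0.005,0,0.03],"twist":0,"hand":0},
    {"translation":[-0.005,0,0.03],"twist":0,"hand":0},
    {"translation":[-0.005,0,0.03],"twist":0,"hand":0},
    {"translation":[0,0,0.02],"twist":0,"hand":0},
    {"translation":[0,0,0.02],"twist":0,"hand":0},
    {"translation":[0,0,0],"twist":0,"hand":0},
  ],
)

```text
time: 17.65
tool_pos: [0.5482, 0.012, 0.1454]
tool_rot: [0.0, 0.986, -0.168, 0.005]
contact_force: [7.7, -2.1, 5.2]
gripper_width: -0.002
grasp_force: 3.6
```

Run:
```python
from h import *
ang()
```

```text
t 17.65 rig tcp mm [ 26.4   1.7 145.4] tip z 123.4 F [ 7.7 -2.1  5.2] rot [ 1.000e-04  9.858e-01 -1.679e-01  5.400e-03]
[(np.int64(255), [273], np.int64(286)), (np.int64(255), [273], np.int64(286))]
[(np.float64(0.1), np.float64(0.21)), (np.float64(0.3), np.float64(0.2)), (np.float64(0.4), np.float64(0.22))]
[(np.float64(0.1), np.float64(0.21)), (np.float64(0.3), np.float64(0.2)), (np.float64(0.4), np.float64(0.22))]
```

Emit:
apply_moves(
  targets=[
    {"translation":[-0.005,0,0.03],"twist":0,"hand":0},
    {"translation":[-0.01,0,0.03],"twist":0,"hand":0},
    {"translation":[-0.01,0,0.03],"twist":0,"hand":0},
    {"translation":[-0.01,0,0.03],"twist":0,"hand":0},
    {"translation":[0,0,0.03],"twist":0,"hand":0},
    {"translation":[0,0,0.03],"twist":0,"hand":0},
    {"translation":[0,0,0.03],"twist":0,"hand":0},
  ],
)

```text
time: 18.4
tool_pos: [0.549, 0.0122, 0.1281]
tool_rot: [0.0, 0.986, -0.168, 0.011]
contact_force: [12.0, -4.5, 11.4]
gripper_width: 0.0
grasp_force: 6.6
```

Emit:
apply_moves(
  targets=[
    {"translation":[0.15,0,0],"twist":0,"hand":0},
    {"translation":[0.05,0,0],"twist":0,"hand":0},
    {"translation":[0,0,-0.2],"twist":0,"hand":0},
    {"translation":[0,0,-0.18],"twist":0,"hand":0},
    {"translation":[-0.12,0,0],"twist":0,"hand":0},
    {"translation":[0,0,0],"twist":0,"hand":0},
  ],
)

```text
time: 19.0
tool_pos: [0.5469, 0.012, 0.1582]
tool_rot: [-0.0, 0.986, -0.168, -0.001]
contact_force: [-0.6, -0.2, -0.3]
gripper_width: -0.001
grasp_force: 0.0
```

Run:
```python
from h import *
ang();print(ratio());print(*shaft(cv2.imread('pics/last.png')))
```

```text
t 19.0 rig tcp mm [ 25.2   1.3 158.2] tip z 136.2 F [-0.6 -0.2 -0.3] rot [-0.      0.9859 -0.1676 -0.001 ]
[(np.int64(243), [258], np.int64(286)), (np.int64(243), [258], np.int64(286))]
[(np.float64(0.5), np.float64(0.09)), (np.float64(0.5), np.float64(0.1)), (np.float64(0.6), np.float64(1.01))]
[(np.float64(0.5), np.float64(0.09)), (np.float64(0.5), np.float64(0.1)), (np.float64(0.6), np.float64(1.01))]
(np.int64(63), np.int64(584), np.int64(122), np.int64(525), np.float64(1.293), 'left', np.float64(17.6), 'right', np.float64(17.6))
176 118 528 L outward [185, 184, 185, 184, 183, 166, 133, 96, 81, 80, 80, 81, 148, 156, 153, 154, 153, 153, 153, 154, 141, 67, 31, 35, 34, 32, 52, 118] R outward [90, 33, 32, 36, 35, 30, 76, 139, 149, 149, 149, 149, 149, 149, 149, 146, 132, 123, 123, 120, 130, 169, 181, 179, 179, 180, 181]
```

Emit:
apply_moves(
  targets=[
    {"translation":[-0.035,0,0],"twist":0,"hand":0},
    {"translation":[0,0,0.025],"twist":0,"hand":0},
    {"translation":[-0.01,0,0.03],"twist":0,"hand":0},
    {"translation":[-0.01,0,0.03],"twist":0,"hand":0},
    {"translation":[-0.01,0,0.03],"twist":0,"hand":0},
    {"translation":[-0.01,0,0.03],"twist":0,"hand":0},
    {"translation":[0,0,0.02],"twist":0,"hand":0},
    {"translation":[0,0,0],"twist":0,"hand":0},
  ],
)

```text
time: 19.9
tool_pos: [0.5458, 0.0125, 0.1493]
tool_rot: [0.001, 0.986, -0.168, 0.006]
contact_force: [-0.3, -3.8, 20.4]
gripper_width: -0.0
grasp_force: 7.7
```

Run:
```python
from h import *
ang()
```

```text
t 19.9 rig tcp mm [ 24.1   1.4 149.3] tip z 127.3 F [-0.3 -3.8 20.4] rot [ 8.000e-04  9.858e-01 -1.678e-01  5.800e-03]
[(np.int64(250), [260], np.int64(286)), (np.int64(249), [259], np.int64(286))]
[(np.float64(1.7), np.float64(0.13)), (np.float64(1.8), np.float64(0.12)), (np.float64(1.9), np.float64(0.14))]
[(np.float64(0.9), np.float64(0.15)), (np.float64(1.1), np.float64(0.16)), (np.float64(1.2), np.float64(0.14))]
```

Emit:
apply_moves(
  targets=[
    {"translation":[-0.005,0,0.03],"twist":0,"hand":0},
    {"translation":[-0.005,0,0.03],"twist":0,"hand":0},
    {"translation":[-0.01,0,0.03],"twist":0,"hand":0},
    {"translation":[-0.01,0,0.03],"twist":0,"hand":0},
    {"translation":[-0.005,0,0.03],"twist":0,"hand":0},
    {"translation":[0,0,0.03],"twist":0,"hand":0},
    {"translation":[0,0,0.03],"twist":0,"hand":0},
    {"translation":[0,0,0.02],"twist":0,"hand":0},
  ],
)

```text
time: 20.75
tool_pos: [0.5489, 0.0125, 0.1294]
tool_rot: [0.0, 0.986, -0.168, 0.015]
contact_force: [16.7, -6.2, 15.2]
gripper_width: -0.003
grasp_force: 8.7
```

Emit:
apply_moves(
  targets=[
    {"translation":[0.15,0,0],"twist":0,"hand":0},
    {"translation":[0.06,0,0],"twist":0,"hand":0},
    {"translation":[0,0,-0.2],"twist":0,"hand":0},
    {"translation":[0,0,-0.18],"twist":0,"hand":0},
    {"translation":[-0.12,0,0],"twist":0,"hand":0},
    {"translation":[0,0,0],"twist":0,"hand":0},
    {"translation":[0,0,0],"twist":0,"hand":0},
  ],
)

```text
time: 21.45
tool_pos: [0.5451, 0.0125, 0.156]
tool_rot: [0.0, 0.986, -0.168, -0.001]
contact_force: [0.5, -0.1, 1.2]
gripper_width: 0.003
grasp_force: 0.0
```

Run:
```python
from h import *
ang();print(ratio());print(*shaft(cv2.imread('pics/last.png')))
```

```text
t 21.45 rig tcp mm [ 23.4   1.1 156. ] tip z 134.0 F [ 0.5 -0.1  1.2] rot [ 1.000e-04  9.858e-01 -1.676e-01 -1.400e-03]
[(np.int64(242), [258], np.int64(286)), (np.int64(242), [258], np.int64(286))]
[(np.float64(0.3), np.float64(0.13)), (np.float64(0.4), np.float64(0.12)), (np.float64(0.5), np.float64(0.14))]
[(np.float64(0.3), np.float64(0.13)), (np.float64(0.4), np.float64(0.12)), (np.float64(0.5), np.float64(0.14))]
(np.int64(69), np.int64(577), np.int64(120), np.int64(525), np.float64(1.254), 'left', np.float64(15.1), 'right', np.float64(15.4))
173 117 529 L outward [186, 185, 185, 185, 186, 186, 186, 179, 148, 116, 85, 81, 80, 78, 118, 155, 154, 155, 155, 158, 129, 50, 34, 37, 36, 36, 66, 143] R outward [99, 41, 39, 36, 36, 35, 63, 136, 152, 148, 149, 149, 150, 142, 123, 124, 122, 124, 156, 177, 179, 179, 181, 182, 181, 180, 180]
```

Emit:
apply_moves(
  targets=[
    {"translation":[-0.016,0,0],"twist":0,"hand":0},
    {"translation":[0,0,0.005],"twist":0,"hand":0},
    {"translation":[-0.01,0,0.03],"twist":0,"hand":0},
    {"translation":[-0.01,0,0.03],"twist":0,"hand":0},
    {"translation":[-0.01,0,0.03],"twist":0,"hand":0},
    {"translation":[-0.01,0,0.03],"twist":0,"hand":0},
    {"translation":[0,0,0.02],"twist":0,"hand":0},
    {"translation":[0,0,0],"twist":0,"hand":0},
  ],
)

```text
time: 22.35
tool_pos: [0.5455, 0.0127, 0.1499]
tool_rot: [0.001, 0.986, -0.168, 0.006]
contact_force: [-2.6, -3.0, 19.9]
gripper_width: -0.0
grasp_force: 8.0
```

Run:
```python
from h import *
ang()
```

```text
t 22.35 rig tcp mm [ 23.7   1.5 149.9] tip z 127.9 F [-2.6 -3.  19.9] rot [ 7.000e-04  9.858e-01 -1.678e-01  5.500e-03]
[(np.int64(248), [260], np.int64(286)), (np.int64(248), [259, 260], np.int64(286))]
[(np.float64(0.9), np.float64(0.08)), (np.float64(1.0), np.float64(0.09)), (np.float64(1.0), np.float64(1.01))]
[(np.float64(2.1), np.float64(0.1)), (np.float64(2.2), np.float64(0.09)), (np.float64(2.2), np.float64(0.08))]
```

Emit:
apply_moves(
  targets=[
    {"translation":[-0.005,0,0.03],"twist":0,"hand":0},
    {"translation":[-0.005,0,0.03],"twist":0,"hand":0},
    {"translation":[-0.01,0,0.03],"twist":0,"hand":0},
    {"translation":[-0.01,0,0.03],"twist":0,"hand":0},
    {"translation":[-0.005,0,0.03],"twist":0,"hand":0},
    {"translation":[0,0,0.03],"twist":0,"hand":0},
    {"translation":[0,0,0.03],"twist":0,"hand":0},
    {"translation":[0,0,0.02],"twist":0,"hand":0},
  ],
)

```text
time: 23.2
tool_pos: [0.549, 0.0125, 0.1305]
tool_rot: [0.0, 0.986, -0.168, 0.015]
contact_force: [16.1, -5.8, 13.6]
gripper_width: 0.001
grasp_force: 8.6
```

Emit:
apply_moves(
  targets=[
    {"translation":[0.15,0,0],"twist":0,"hand":0},
    {"translation":[0.06,0,0],"twist":0,"hand":0},
    {"translation":[0,0,-0.2],"twist":0,"hand":0},
    {"translation":[0,0,-0.18],"twist":0,"hand":0},
    {"translation":[-0.12,0,0],"twist":0,"hand":0},
    {"translation":[0,0,0],"twist":0,"hand":0},
    {"translation":[0,0,0],"twist":0,"hand":0},
  ],
)

```text
time: 23.9
tool_pos: [0.545, 0.0125, 0.1564]
tool_rot: [0.0, 0.986, -0.168, -0.001]
contact_force: [-1.0, 1.0, -0.7]
gripper_width: 0.0
grasp_force: 0.0
```

Run:
```python
from h import *
ang();print(ratio());print(*shaft(cv2.imread('pics/last.png')))
```

```text
t 23.9 rig tcp mm [ 23.3   1.1 156.4] tip z 134.4 F [-1.   1.  -0.7] rot [ 1.000e-04  9.858e-01 -1.676e-01 -1.400e-03]
[(np.int64(241), [258], np.int64(286)), (np.int64(241), [258], np.int64(286))]
[(np.float64(0.0), np.float64(0.96)), (np.float64(0.3), np.float64(0.95)), (np.float64(0.3), np.float64(0.97))]
[(np.float64(0.0), np.float64(0.96)), (np.float64(0.3), np.float64(0.95)), (np.float64(0.3), np.float64(0.97))]
(np.int64(79), np.int64(569), np.int64(120), np.int64(525), np.float64(1.21), 'left', np.float64(12.1), 'right', np.float64(13.0))
171 117 529 L outward [188, 188, 188, 186, 184, 185, 185, 185, 185, 184, 177, 150, 115, 84, 83, 81, 85, 127, 157, 159, 132, 60, 35, 34, 35, 36, 58, 136] R outward [93, 40, 34, 34, 35, 38, 72, 137, 153, 150, 140, 127, 123, 121, 126, 152, 180, 180, 179, 180, 181, 180, 179, 179, 179, 180, 180]
```

By shaft measurement both pins are about 8.5 mm out. I'll retreat and check for green.

Emit:
apply_moves(
  targets=[
    {"translation":[0,0,-0.4],"twist":0,"hand":0},
    {"translation":[0,0,-0.4],"twist":0,"hand":0},
    {"translation":[-0.3,0,-0.4],"twist":0,"hand":0},
    {"translation":[-0.4,0,-0.2],"twist":0,"hand":0},
    {"translation":[-0.3,0,0],"twist":0,"hand":0},
    {"translation":[0,0,0],"twist":0,"hand":0},
    {"translation":[0,0,0],"twist":0,"hand":0},
  ],
)

```text
time: 24.7
tool_pos: [0.452, 0.0453, 0.2978]
tool_rot: [0.0, 0.986, -0.168, 0.0]
contact_force: [0.5, 0.5, 0.4]
gripper_width: 0.003
grasp_force: 0.0
```

Run:
```python
from h import *
where();im=grab_frame('wrist');t=grab_frame('top');s=grab_frame('scene')
A=cv2.resize(im[30:130,120:380],(780,300),interpolation=cv2.INTER_CUBIC)
B=cv2.resize(t[180:250,180:305],(390,218),interpolation=cv2.INTER_CUBIC);C=cv2.resize(s[150:220,205:330],(390,218),interpolation=cv2.INTER_CUBIC)
cv2.imwrite('pics/z.png',np.vstack([A,np.hstack([B,C])])[:,:,::-1])
def gr(x):
    h=cv2.cvtColor(x,cv2.COLOR_RGB2HSV);m=(h[...,0]>40)&(h[...,0]<85)&(h[...,1]>100)&(h[...,2]>50);return np.argwhere(m)[:,::-1]
for n,x,b in (('wrist',im,(120,30,380,130)),('top',t,(180,170,305,255)),('scene',s,(205,150,330,220))):
    p=gr(x[b[1]:b[3],b[0]:b[2]])+[b[0],b[1]];print(n,len(p),p[:40:3].tolist())
c=get_calibration('wrist');print([projw((.045,y,.046),c).round(0).tolist() for y in (.1,.11,.12,-.1,-.11,-.12)])
```

```text
t 24.7 rig tcp mm [-75.3   0.9 297.8] tip z 275.8 F [0.5 0.5 0.4] rot [ 1.000e-04  9.859e-01 -1.676e-01  1.000e-04]
wrist 47 [[163, 61], [163, 62], [337, 62], [164, 63], [162, 64], [338, 64], [337, 65], [163, 66], [162, 67], [338, 67], [337, 68], [164, 69], [164, 70], [164, 71]]
top 11 [[213, 191], [213, 194], [277, 215], [276, 217]]
scene 8 [[290, 183], [291, 186], [237, 195]]
[[171.0, 67.0], [163.0, 67.0], [155.0, 68.0], [331.0, 67.0], [338.0, 68.0], [346.0, 69.0]]
```

View pics/z.png

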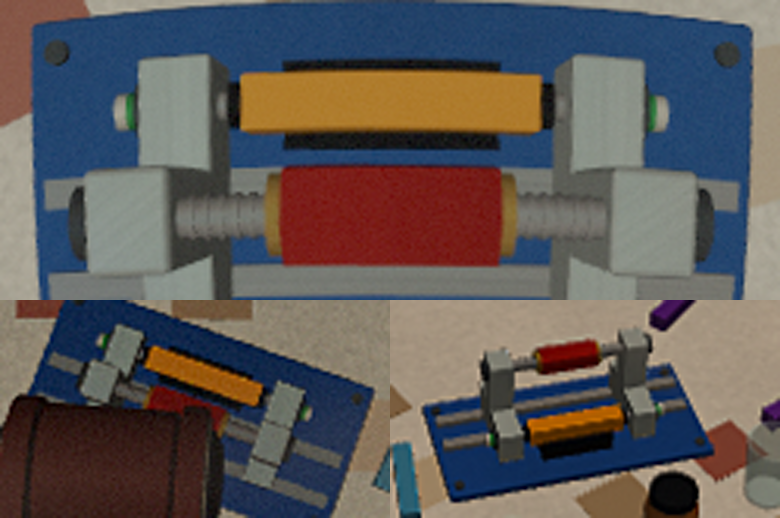

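Green shows behind the white tips at both ends, at (132,112) and (653,112), with no red. The bar lies level and centred on its rest, and the arm is clear of everything. Handing in.

```bash
python3 -c "
from plant import *
print(job_done())"
```

```text
the job is handed in; nothing more can be done
None
```

I handed the job in at about 25 s: the last picture shows green and no red on both gauge pins (I measured each about 8.5 mm out), the bar untouched and level on its rest, and the sleeve released. The moves allow no tilt, so I turned the sleeve by pushing its flats with the closed fingertips instead of gripping it.

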